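# Put the lid on the punch case and clamp it with its draw latch

### The job

Close up the open wooden punch case: take its lid (the one with the steel keeper, two lugs with upturned lips, along one edge) out of the rack, seat it flat on the case with the keeper towards the latch, hook the latch's wire bail behind the keeper's lips, and then press the lever down and in until it snaps over centre and lies flat against the case. Leave the smaller lid in the rack and the other things on the bench where they are.

Things in the scene. Friction and masses are not known exactly. Their poses are not given: they have to be found in the camera images.
- case: Open dark wooden case fixed to the bench, 130 x 170 x 70 mm (x, y, z), walls 8 mm, punches on its floor. Origin: centre of its underside; z up, x away from the latch, which is on the -x wall, roughly facing the robot. The latch base is a steel block before that wall (x -75 to -65, y +-30, up to z = 81 mm), and the seated lid's keeper lies just above it.
- case_seat (a point): Point on the case's axis at the height of its rim (70 mm above the case's origin), axes as the case's: the lid's origin and axes coincide with it when the lid is seated the right way round.
- lever_pivot (a point): Point on the case: middle of the latch lever's hinge pin, (-81, 0, 56) mm from the case's origin; the pin lies along the case's y. The bail's own pin is carried by the lever 13 mm from this pin: with the lever closed it is 12.5 mm below and 3.6 mm nearer the case than this pin.
- lever (a joint): Lever angle, rad. 0 = closed, hanging straight down along the case front; grows as it swings out, away from the case, and up (pi/2 = level); 0 to 2.8. Starts at 1.2 to 1.6; friction holds it (0.03 N m). With the bail hooked and slack it stands at about 1.5; pressing it down then takes up to about 8 N at its end; it passes dead centre at about 0.5 and snaps home.
- lever_lip (a point): Middle of the rolled lip at the lever's free end, 44 mm from the pin; z axis along the lever towards the pin. The lever is a steel plate 34 mm wide (along the pin) and 4 mm thick, the lip 8 mm thick, reaching 48 mm from the pin.
- bail (a joint): Angle of the bail relative to the lever, rad, -3.0 to 0.4. Lever angle + bail angle = lean of the bail's arms: 0 = cross bar straight above its own pin, -1.57 = arms level, pointing away from the case. Starts at -2.2 to -2.0: the bail stands up and outwards over the lever. Friction holds it (0.02 N m). Moving the cross bar swings bail and lever together.
- bail_bar (a point): Middle of the bail's cross bar. The bail is a U of 8 mm round bar, arms 45 mm long from their pin and 42 mm either side of the middle; the cross bar is 84 mm long, parallel to the case's y. Pinch it here from above, fingers closing along the case's x; it can turn between the fingers. It can be carried up to 57 mm from the lever's pin.
- bail_spring (a joint): Stretch of the bail's sprung arms, m, 0 to 0.008; 0 when slack, about 0.003 when the latch is clamped; 4000 N/m.
- lid: The case's lid, about 0.32 kg: wooden board, x -61 to 65, y +-85 mm, 12 mm thick, two battens below, keeper at the -x edge, bow handle above. Origin in the plane of the board's underside, z to the handle side. It starts upright in a rack slot on its +y edge, 6 mm above the bench, handle to the robot's right, keeper away from the robot.
- lid_top_edge (a point): Middle of the lid's -y edge (upper edge at the start), (0, -85, 6) mm from the lid's origin, at half the board's thickness; axes as the lid's. The board can be pinched here across its 12 mm, from above at the start; it is free of battens within 35 mm along the edge.
- lid_underside (a point): The lid's origin again, between its two battens: each 12 mm wide, 8 mm deep, 148 mm long along y, outer faces 54 mm from the middle. They drop into the case with 3 mm play all round; lying on the bench the lid stands on them, its origin 8 mm up.
- lid_handle (a point): Middle of the lid's bow handle: a square steel bar, 12 x 12 mm, 60 mm long along the lid's x on two legs 36 mm apart inside, its centre line 30 mm above the board's upper face (42 mm above the lid's origin).
- keeper (a point): Place of the bail bar's centre when hooked, (-74, 0, 22) mm from the lid's origin, axes as the lid's. The keeper is two steel lugs on the board, each 14 mm wide and 6 mm thick, centred 26 mm either side (38 mm free between them for a finger), ending 83 mm before the lid's centre in upturned lips 8 mm high, 4 mm thick. The bar lies on the lugs behind (+x of) the lips; open behind.
- rack: Wooden rack fixed to the bench, base 90 x 130 x 6 mm (x, y, z), origin at the centre of its underside. Two slots 15 mm wide along its x, centred at y = -40 and +40 mm, with side walls 54 mm long whose tops are 37 mm above the bench. The lid stands in one slot, the smaller lid in the other; which is which varies.
- other_lid: A smaller lid of the same make, without a keeper (105 x 150 x 12 mm, a lower handle), standing in the other slot with its top edge 156 mm above the bench; leave it alone. Origin and axes like the lid's.
- jar: Bystander: glass jar with a black cap, 56 mm wide, 68 mm high; origin at the centre of its underside.
- bowl: Bystander: copper bowl, 110 mm wide, 35 mm high; origin at the centre of its underside.
- tin: Bystander: round tin, 68 mm wide, 42 mm high; origin at the centre of its underside.
- spool: Bystander: spool of solder, 67 mm wide, 32 mm high; origin at the centre of its underside.
- wax: Bystander: yellow wax block, 39 x 59 x 27 mm; origin at the centre of its underside.
- hammer: Bystander: hammer, 227 mm long, 28 mm high, lying; origin at the centre of its underside.

How it is judged:
By the outcome, as a careful person would: the job done as asked, in the order asked, and still so for the second after the job is handed in, with the robot touching nothing.
It also fails if it takes over 72 s, if anything falls off the work surface, if the arm or the gripper's body presses on something with over 40 N, if the wrist force passes 120 N, or if a joint passes its speed limit or range.

### The arm

A 6-joint arm with a two-finger parallel gripper is mounted at the origin on a cart in front of the work surface, level with it; the furniture and walls round the work are solid. World frame = base frame: x ahead of the robot, y to its left, z up, the work surface at z = 0. Lengths are in m, angles in rad, forces in N, time in s.
With the tool pointing down it reaches from about 0.25 to 0.725 m from the base axis. Payload 4 kg.
Tool frame: the origin (TCP) lies on the centre line of the jaws, within the pads' length; the fingertips stand 11 mm ahead of it and the grasp point (between the pads) lies 8 mm behind it; z points along the fingers, y is the line along which they close (so a half turn about z gives the same grasp; the last joint's range is limited). The gripper opens to 85 mm and grips with 20 to 120 N. Pads are 22 mm wide; open, the fingers measure 114 mm over their backs; the gripper's body (76 mm by 85 mm) begins 54 mm behind the grasp point. The pads swing forward as they close: fully open they stand 13 mm farther back than shut.
Start: joints at [1.289, 0.241, 0.005, 1.335, 0, 1.571], TCP at [0.139, 0.48, 0.242] pointing down, gripper open.
Joint ranges: [-2.72, 2.72], [-1.05, 1.87], [-1.09, 1.28], [-1.99, 2.15], [-1.42, 1.44], [-3.14, 3.14]. Speed limits (rad/s): [2.79, 2.79, 3.14, 3.14, 3.14, 3.14].

### API

Orientations are given as a unit quaternion [x, y, z, w].
In Python, from plant import robot gives the robot as it stands. The module is installed in compiled form; this text tells all that it offers.
- The arm moves only by the shell command python3 -m pendant 'ROWS'. ROWS is JSON, a list of rows, each a list of 7 numbers: the shift along the tool's x, y, z in cm, then the turn, a rotation vector about the tool's x, y, z in degrees, then the opening, from 0 (shut) to 1 (fully open). In form: [[tx, ty, tz, ax, ay, az, fingers], ...]. A call has 1 to 8 rows; each row shifts and turns the commanded pose from where the row before left it, along the tool's axes as they then stand; what a row does not reach is not made up. A row lasts 1/10 s, in which the tool goes at most 50 mm and 8.59 degrees, less where a joint would pass 70% of its speed; a pose out of reach is approached as far as the arm can. A call with a gripper value outside its range is refused whole. The fingers move at their own pace and stop on an object; the grip force is fixed at half the most. Time passes only in rows, so rows that do not move let the fingers close. It gives the time, the measured TCP pose, the force, the opening and the grip force at its end, in the units of the state.
- robot.get_obs(): the state, without advancing time (a new reading comes with each control period).
- robot.camera(name): name is "scene" or "top" or "wrist"; returns the picture (480x640x3 uint8, blue, green, red); there is no depth.
- robot.camera_params(name): a dict with "camera_matrix" (3x3 intrinsics, pixels), "D" ([k1, k2, p1, p2, k3] as OpenCV has them; the pictures are not rectified), "R" (3x3) and "t" (3): a world point X has camera coordinates R X + t; the wrist camera has in their place "mount" (4x4, takes a point from camera to tool coordinates, whose origin is the TCP and whose axes are the flange's). Camera axes: x right, y down, z forward; pixel columns grow to the right and rows downward; lengths in m; the calibration is good to about 2 mm. A picture is of the moment at which its call begins: read the wrist's pose just before it. camera_params takes no time and is no camera call.
- robot.close_job(): hands the job in; it is judged then, once.
The state is a dict: "t": time; "qpos": joint angles; "qvel": joint speeds; "tau": joint torques, N m; "ee_pos": TCP position; "ee_rot": TCP orientation; "contact_force": force on the tool from outside, world axes, zero at the start; "ft_torque": the same for the moment, N m; "finger_gap": finger opening in m; "grasp_force": force on a finger pad.
Only numpy, scipy, OpenCV 4.12 (cv2) and the standard library are available. Lean on these libraries where they do the work, as an engineer would, in place of code of your own. Each camera call takes 0.05 s, during which the arm holds its last target. There are 200 camera calls.

## Working session

There is one attempt and no reset: what is moved stays moved. The work goes in short steps, Python scripts to look and compute and a shell command to move; the robot and the scene stay as the last step left them, time stands still between calls to the robot, and variables do not carry over. Pictures are saved under pics/ and viewed, at most 10 in all, crops included, and the job is handed in when it is done.

```bash
mkdir -p pics; ls
cat > h.py <<'E'
import numpy as np, cv2, json
from plant import robot
from scipy.spatial.transform import Rotation as Ro
def snap(n,f):
    o=robot.get_obs(); im=robot.camera(n).copy(); cv2.imwrite('pics/'+f,im); return o,im
def cam(n,o=None):
    p=robot.camera_params(n); K=np.array(p['camera_matrix']);D=np.array(p['D'])
    if 'R' in p: return K,D,np.array(p['R']),np.array(p['t']).ravel()
    o=o or robot.get_obs(); T=np.eye(4);T[:3,:3]=Ro.from_quat(o['ee_rot']).as_matrix();T[:3,3]=o['ee_pos']
    M=np.linalg.inv(T@np.array(p['mount'])); return K,D,M[:3,:3],M[:3,3]
def ray(c,uv):
    K,D,R,t=c; x=cv2.undistortPoints(np.array([[uv]],float),K,D)[0,0]
    d=R.T@np.array([x[0],x[1],1]); return -R.T@t,d/np.linalg.norm(d)
def onz(c,uv,z):
    o,d=ray(c,uv); return o+d*(z-o[2])/d[2]
def proj(c,X):
    K,D,R,t=c; return cv2.projectPoints(np.array(X,float).reshape(-1,3),cv2.Rodrigues(R)[0],t,K,D)[0][:,0]
def tri(c1,u1,c2,u2):
    a,d=ray(c1,u1);b,e=ray(c2,u2); s=np.linalg.lstsq(np.stack([d,-e],1),b-a,rcond=None)[0]
    p,q=a+s[0]*d,b+s[1]*e; return (p+q)/2,np.linalg.norm(p-q)
E
python3 - <<'E'
from h import *
for n in ['scene','top','wrist']:
    o,im=snap(n,n+'0.png')
print({k:np.round(v,3) for k,v in o.items()})
for n in ['scene','top']: c=cam(n); print(n,-c[2].T@c[3],c[2][2],c[0][0,0])
print(robot.camera_params('wrist')['mount'])
E
```

```text
pics
{'t': np.float64(0.1), 'qpos': array([ 1.289,  0.241,  0.004,  1.335, -0.   ,  1.571]), 'qvel': array([-0.001, -0.002,  0.004,  0.   , -0.001,  0.   ]), 'tau': array([-0.0000e+00, -3.7314e+01,  2.5301e+01,  1.1000e-02,  0.0000e+00,
       -0.0000e+00]), 'ee_pos': array([0.139, 0.48 , 0.242]), 'ee_rot': array([ 0.14 ,  0.99 , -0.001, -0.   ]), 'contact_force': array([ 0.207, -0.166,  0.243]), 'ft_torque': array([ 0.09 , -0.022,  0.042]), 'grasp_force': np.float64(0.0), 'finger_gap': np.float64(0.086)}
scene [-0.21515183 -0.48473392  0.97304926] [ 0.62767095  0.3783666  -0.68034395] 562.4151771893718
top [ 0.30858739 -0.0374518   1.34346476] [ 0.17064025  0.01301423 -0.98524745] 566.5222932955842
[[-1.73871834e-03 -9.50512512e-01 -3.10681414e-01  8.09407092e-02]
 [ 9.99998021e-01 -1.95307442e-03  3.78866503e-04  6.05381094e-04]
 [-9.66901275e-04 -3.10680140e-01  9.50514027e-01 -1.32215777e-01]
 [ 0.00000000e+00  0.00000000e+00  0.00000000e+00  1.00000000e+00]]
```

View pics/scene0.png

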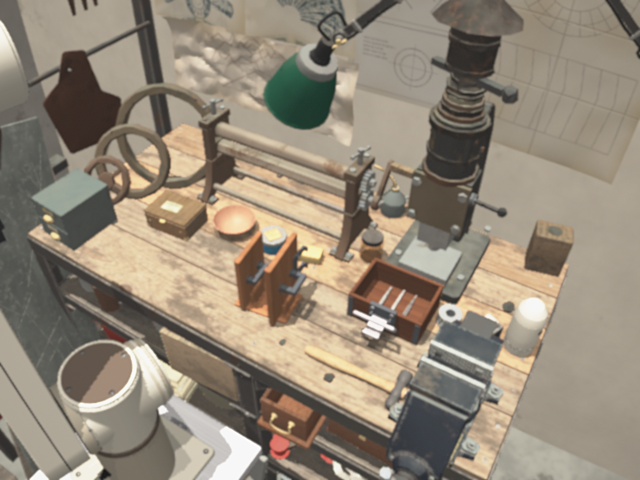

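View pics/top0.png

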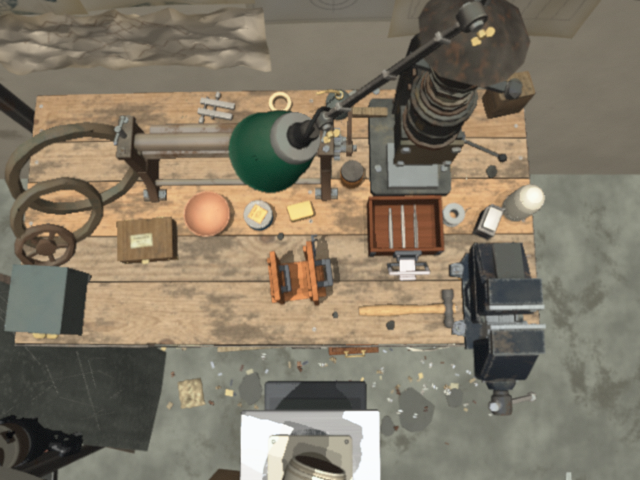

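Run:
```python
from h import *
t=cv2.imread('pics/top0.png');s=cv2.imread('pics/scene0.png')
a=cv2.resize(t[185:310,255:455],(800,500),interpolation=cv2.INTER_CUBIC)
def g(im,x0,y0,f,st):
    for i in range(0,im.shape[1],st*f): cv2.putText(im,str(x0+i//f),(i,8),0,.3,(255,255,0),1);cv2.line(im,(i,0),(i,4),(0,255,255),1)
    for i in range(0,im.shape[0],st*f): cv2.putText(im,str(y0+i//f),(0,i+8),0,.3,(255,255,0),1);cv2.line(im,(0,i),(4,i),(0,255,255),1)
    return im
cv2.imwrite('pics/tc.png',g(a,255,185,4,10))
b=cv2.resize(s[225:345,230:450],(792,432),interpolation=cv2.INTER_CUBIC)
b=cv2.resize(s[225:345,230:430],(800,480),interpolation=cv2.INTER_CUBIC)
cv2.imwrite('pics/sc.png',g(b,230,225,4,10))
c=cam('top')
print('case rim',[onz(c,p,.07).round(3) for p in [(368,197),(441,197),(442,253),(371,253)]])
print('lid R top',[onz(c,p,.176).round(3) for p in [(312,240),(312,301)]])
print('lid L top',[onz(c,p,.156).round(3) for p in [(272,253),(277,301)]])
```

```text
case rim [array([ 0.636, -0.138,  0.07 ]), array([ 0.635, -0.307,  0.07 ]), array([ 0.504, -0.304,  0.07 ]), array([ 0.505, -0.142,  0.07 ])]
lid R top [array([ 0.517, -0.01 ,  0.176]), array([ 0.39 , -0.01 ,  0.176])]
lid L top [array([0.493, 0.075, 0.156]), array([0.391, 0.064, 0.156])]
```

View pics/tc.png

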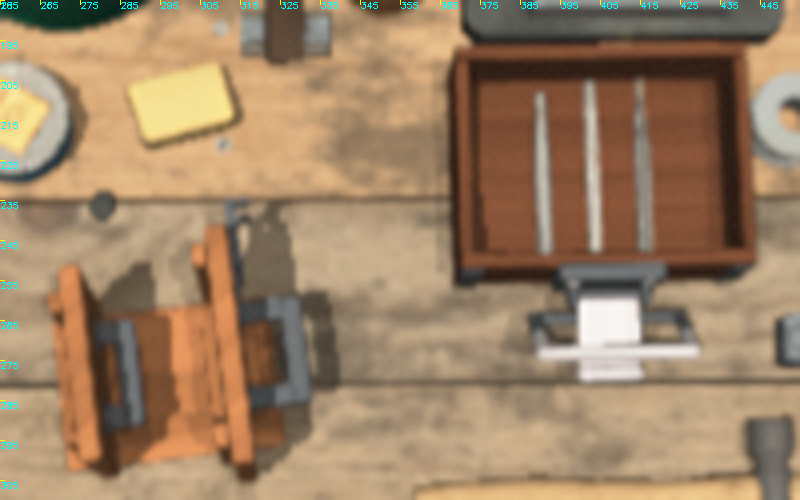

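View pics/sc.png

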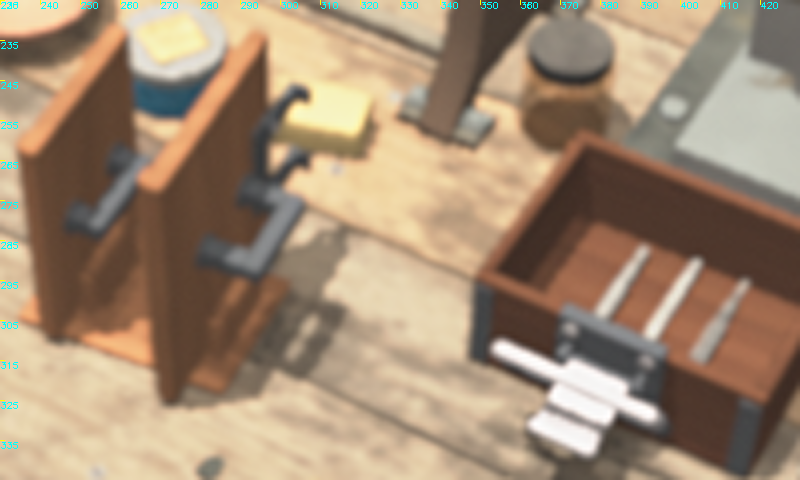

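```bash
cat >> h.py <<'E'
def delta(pos,R,n=None):
    """print equal-row shift (cm, in current tool axes) and turn (deg) to reach world pose"""
    o=robot.get_obs(); R0=Ro.from_quat(o['ee_rot']); 
    d=R0.inv().apply(np.array(pos)-o['ee_pos'])*100
    R=R if R is not None else R0
    w=(R0.inv()*R).as_rotvec(degrees=True)
    print('t',round(float(o['t']),2),'now',o['ee_pos'].round(4),'shift first',d.round(2),'| then turn',w.round(2))
    return d,w
def down(psi,tilt=0,axis=(1,0,0)):
    """tool down with tool y at world heading psi(deg)"""
    p=np.radians(psi); y=np.array([np.cos(p),np.sin(p),0]); z=np.array([0,0,-1.]); x=np.cross(y,z)
    return Ro.from_matrix(np.stack([x,y,z],1))
E
python3 - <<'E'
from h import *
c=cam('top')
a,b=onz(c,(309.3,242),.176),onz(c,(316,300.7),.176); m=(a+b)/2; yaw=np.degrees(np.arctan2(*(a-b)[1::-1]))
print(a,b,m,yaw)
delta([m[0],m[1],.29],down(90+yaw))
print([onz(c,p,0).round(3) for p in [(190,300),(250,260),(180,260),(250,345)]])
E
```

```text
[ 0.51296138 -0.00472599  0.176     ] [ 0.39028679 -0.01828183  0.176     ] [ 0.45162408 -0.01150391  0.176     ] 6.305739555140613
t 0.15 now [0.1389 0.4798 0.2416] shift first [-43.7  -38.51  -4.78] | then turn [-9.000e-02 -2.000e-02 -2.245e+01]
[array([0.405, 0.285, 0.   ]), array([0.501, 0.143, 0.   ]), array([0.502, 0.313, 0.   ]), array([0.299, 0.14 , 0.   ])]
```

```bash
python3 -m pendant '[[-3.4,-3,-0.6,0,0,0,1],[-3.4,-3,-0.6,0,0,0,1],[-3.4,-3,-0.6,0,0,0,1],[-3.4,-3,-0.6,0,0,0,1],[-3.4,-3,-0.6,0,0,0,1],[-3.4,-3,-0.6,0,0,0,1],[-3.4,-3,-0.6,0,0,0,1],[-3.4,-3,-0.6,0,0,0,1]]'
python3 -m pendant '[[-3.4,-3,0,0,0,0,1],[-3.4,-3,0,0,0,0,1],[-3.4,-3,0,0,0,0,1],[-3.4,-3,0,0,0,0,1],[-3.1,-2.5,0,0,0,0,1],[0,0,0,0,0,-7.5,1],[0,0,0,0,0,-7.5,1],[0,0,0,0,0,-7.5,1]]'
python3 - <<'E'
from h import *
c=cam('top')
delta([.4516,-.0115,.29],down(96.3)); o,im=snap('wrist','w1.png'); print(o['qpos'].round(2))
E
```

```text
t: 0.95
ee_pos: [0.334, 0.1724, 0.2905]
ee_rot: [0.14, 0.99, 0.0, 0.0]
contact_force: [0.5, 0.5, 0.4]
finger_gap: 0.0853
grasp_force: 0.0
t: 1.75
ee_pos: [0.4536, -0.0122, 0.2897]
ee_rot: [-0.057, 0.998, 0.0, -0.001]
contact_force: [0.1, -0.1, 0.2]
finger_gap: 0.0857
grasp_force: 0.0
t 1.75 now [ 0.4536 -0.0122  0.2897] shift first [ 0.19  0.1  -0.03] | then turn [ 0.01 -0.08  0.28]
[-0.03  0.13 -0.01  1.43  0.   -0.14]
```

View pics/w1.png

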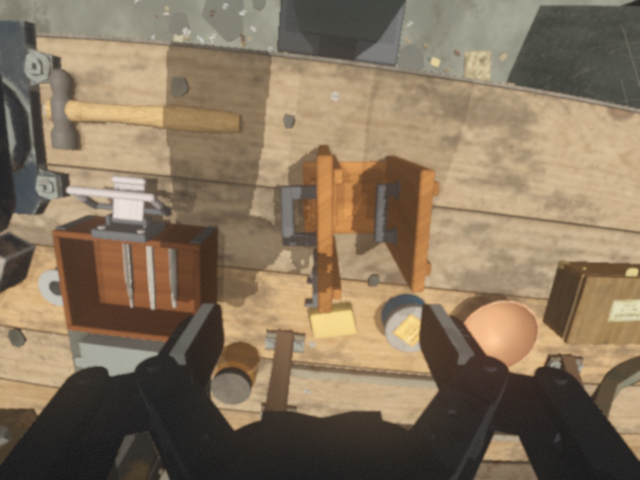

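Run:
```python
from h import *
c=cam('wrist')
im=cv2.imread('pics/w1.png')
hsv=cv2.cvtColor(im,cv2.COLOR_BGR2HSV)
for r in [165,190,215,240,265,290]: # bright orange top-edge run on row
    row=hsv[r,300:345]; xs=[300+i for i,p in enumerate(row) if p[0]<16 and p[1]>150 and p[2]>150]
    if xs: u=(xs[0]+xs[-1])/2; print(r,xs[0],xs[-1],onz(c,(u,r),.176).round(4), (onz(c,(xs[0],r),.176)-onz(c,(xs[-1],r),.176))[1].round(4))
print([onz(c,p,.176).round(4) for p in [(324,149),(327,310)]])
```

```text
165 317 341 [ 0.3976 -0.0119  0.176 ] -0.0168
190 319 344 [ 0.415  -0.0079  0.176 ] -0.0179
215 312 344 [ 0.4337 -0.0082  0.176 ] -0.0234
240 318 332 [ 0.4532 -0.008   0.176 ] -0.0105
265 328 331 [ 0.4729 -0.0022  0.176 ] -0.0023
290 326 338 [0.4939 0.0025 0.176 ] -0.0094
[array([ 0.3871, -0.0167,  0.176 ]), array([0.5121, 0.0007, 0.176 ])]
```

```bash
python3 -m pendant '[[0.3,0.2,4,0,0,0.7,0.6],[0,0,3,0,0,0,0.6],[0,0,2.5,0,0,0,0.6],[0,0,2,0,0,0,0.6],[0,0,1.2,0,0,0,0.6],[0,0,0.6,0,0,0,0.6],[0,0,0,0,0,0,0.3],[0,0,0,0,0,0,0]]'
python3 -m pendant '[[0,0,0,0,0,0,0],[0,0,0,0,0,0,0],[0,0,0,0,0,0,0],[0,0,0,0,0,0,0]]'
```

```text
t: 2.6
ee_pos: [0.4508, -0.0099, 0.1579]
ee_rot: [-0.049, 0.999, -0.0, 0.0]
contact_force: [0.8, 0.9, -0.5]
finger_gap: 0.0232
grasp_force: 0.0
t: 3.0
ee_pos: [0.4512, -0.01, 0.1583]
ee_rot: [-0.049, 0.999, -0.0, 0.001]
contact_force: [0.2, 0.6, 6.4]
finger_gap: 0.0107
grasp_force: 59.3
```

```bash
python3 -m pendant '[[0,0,-0.8,0,0,0,0],[0,0,-2,0,0,0,0],[0,0,-3,0,0,0,0],[0,0,-3.5,0,0,0,0],[0,0,-3.5,0,0,0,0],[0,0,-2.5,0,0,0,0],[0,0,-1.5,0,0,0,0],[0,0,-0.8,0,0,0,0]]'
python3 -m pendant '[[0.4,2,0,0,0,0,0],[0.8,3.7,0,0,0,0,0],[0.9,4,0,0,0,0,0],[0.9,4.2,0,0,0,0,0],[0.9,4.2,0,0,0,0,0],[0.9,4.2,0,0,0,0,0],[0.7,3.5,0,0,0,0,0],[0.5,2,0,0,0,0,0]]'
python3 -m pendant '[[0,0,0,0,0,-4.4,0],[0,0,0,0,0,-7.5,0],[0,0,0,0,0,-8,0],[0,0,0,0,0,-8,0],[0,0,0,0,0,-8,0],[0,0,0,0,0,-8,0],[0,0,0,0,0,-7,0],[0,0,0,0,0,-3.5,0]]'
python3 - <<'E'
from h import *
o,im=snap('scene','s2.png'); print(o['qpos'].round(2),Ro.from_quat(o['ee_rot']).as_matrix().round(3))
c=cam('top'); o,im=snap('top','t2.png')
E
```

```text
t: 3.8
ee_pos: [0.4504, -0.01, 0.3345]
ee_rot: [-0.049, 0.999, -0.0, 0.0]
contact_force: [0.4, -0.4, -2.6]
finger_gap: 0.0112
grasp_force: 58.6
t: 4.6
ee_pos: [0.3617, 0.2628, 0.332]
ee_rot: [-0.051, 0.999, -0.0, -0.001]
contact_force: [0.8, 0.2, -4.2]
finger_gap: 0.0109
grasp_force: 58.9
t: 5.4
ee_pos: [0.3627, 0.2603, 0.3321]
ee_rot: [-0.502, 0.865, -0.0, -0.002]
contact_force: [-0.3, -0.5, -3.0]
finger_gap: 0.0111
grasp_force: 58.9
[ 0.62  0.11  0.08  1.54 -0.   -0.43] [[-0.496 -0.868 -0.003]
 [-0.868  0.496 -0.002]
 [ 0.003  0.001 -1.   ]]
```

View pics/s2.png

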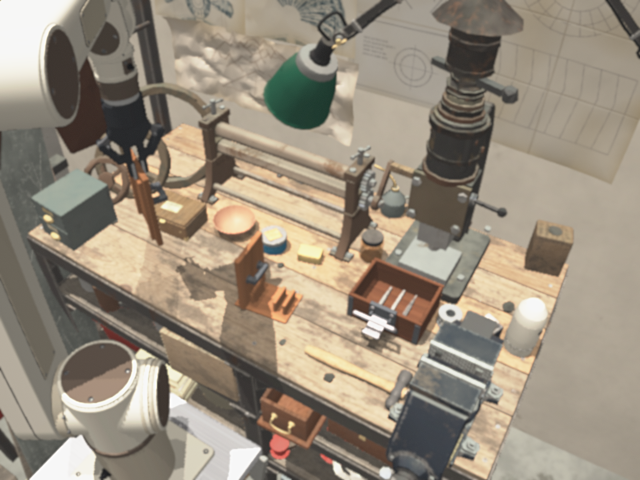

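```bash
python3 -m pendant '[[0,0,0,5,0,0,0],[0,0,0,8,0,0,0],[0,0,0,8.5,0,0,0],[0,0,0,8.5,0,0,0],[0,0,0,8.5,0,0,0],[0,0,0,8.5,0,0,0],[0,0,0,8.5,0,0,0],[0,0,0,8.5,0,0,0]]'
python3 - <<'E'
from h import *
o=robot.get_obs(); R=Ro.from_quat(o['ee_rot']).as_matrix();print(o['qpos'].round(2),R.round(3)); a=np.degrees(np.arccos(-R[2,2])); print(a, 'target h', .152*np.cos(np.radians(a))+.006*np.sin(np.radians(a)), .141*np.cos(np.radians(a))+.014*np.sin(np.radians(a)))
print('per 1cm world down in tool axes', R.T@[0,0,-1])
print('low edge xy',o['ee_pos']+R@[0,0,.152])
E
```

```text
t: 6.3
ee_pos: [0.3625, 0.2613, 0.3334]
ee_rot: [-0.423, 0.734, -0.459, 0.268]
contact_force: [0.0, -1.6, -4.0]
finger_gap: 0.0112
grasp_force: 59.2
[ 1.24  0.2  -0.27  1.48 -1.08  0.42] [[-0.498 -0.376  0.781]
 [-0.867  0.221 -0.447]
 [-0.004 -0.9   -0.436]]
64.16554349863884 target h 0.07163775419484708 0.07404471215985829
per 1cm world down in tool axes [0.00444235 0.90004591 0.43577245]
low edge xy [0.48129881 0.19337629 0.26711387]
```

```bash
python3 -m pendant '[[0,2.2,1.07,0,0,0,0],[0,3.5,1.7,0,0,0,0],[0,3.6,1.74,0,0,0,0],[0,3.6,1.74,0,0,0,0],[0,3.2,1.55,0,0,0,0],[0,2.7,1.3,0,0,0,0],[0,1.8,0.9,0,0,0,0],[0,0.9,0.44,0,0,0,0]]'
python3 -m pendant '[[0,0.6,0.3,0,0,0,0],[0,0.3,0.15,0,0,0,0]]'
python3 -c "
from h import *
o=robot.get_obs();print(o['qpos'].round(2))"
```

```text
t: 7.1
ee_pos: [0.3624, 0.2602, 0.092]
ee_rot: [-0.425, 0.735, -0.459, 0.264]
contact_force: [0.0, -0.0, -3.3]
finger_gap: 0.0111
grasp_force: 59.5
t: 7.3
ee_pos: [0.3631, 0.2612, 0.084]
ee_rot: [-0.424, 0.735, -0.459, 0.265]
contact_force: [-0.3, -0.7, -3.0]
finger_gap: 0.0112
grasp_force: 59.5
[ 1.24  0.58 -0.53  0.83 -1.08  0.41]
```

```bash
python3 -m pendant '[[0,0.45,0.22,0,0,0,0],[0,0.4,0.2,0,0,0,0],[0,0.53,0,2,0,0,0],[0,0.53,0,2,0,0,0],[0,0.53,0,2,0,0,0],[0,0.53,0,2,0,0,0],[0,0.53,0,2,0,0,0],[0,0.53,0,2,0,0,0]]'
python3 -c "
from h import *
o=robot.get_obs();print(o['qpos'].round(2),Ro.from_quat(o['ee_rot']).as_matrix()[:,2].round(3))"
```

```text
t: 8.1
ee_pos: [0.3537, 0.2677, 0.0463]
ee_rot: [-0.394, 0.681, -0.533, 0.31]
contact_force: [-3.4, -0.2, 2.5]
finger_gap: 0.0108
grasp_force: 60.0
[ 1.31  0.87 -0.41  1.1  -1.22  0.85] [ 0.843 -0.482 -0.239]
```

```bash
python3 -m pendant '[[0,0,0,0,0,0,0.3],[0,0,0,0,0,0,0.3],[0,0,0,0,0,0,0.35],[0,0,-1.2,0,0,0,0.35],[0,0,-1.5,0,0,0,0.35],[0,0,-1.5,0,0,0,0.35],[0,0,-2,0,0,0,0.35],[0,0,-3,0,0,0,0.35]]'
python3 -m pendant '[[0,-2,-3,-4,0,0,0.35],[0,-3,-3,-8.5,0,0,0.5],[0,-3,-2,-8.5,0,0,0.5],[0,-3,-2,-8.5,0,0,0.5],[0,-3,0,-8.5,0,0,0.5],[0,-3,0,-8.5,0,0,0.5],[0,-2,0,-8.5,0,0,0.5],[0,0,0,-8.5,0,0,0.5]]'
python3 - <<'E'
from h import *
o=robot.get_obs();print(o['qpos'].round(2))
o,s=snap('scene','s3.png');o,t=snap('top','t3.png')
a=cv2.resize(t[180:360,130:340],(700,600));b=s[150:300,100:300]
cv2.imwrite('pics/t3c.png',a)
E
```

```text
t: 8.9
ee_pos: [0.276, 0.3108, 0.0685]
ee_rot: [-0.393, 0.683, -0.533, 0.308]
contact_force: [1.1, 0.6, -1.3]
finger_gap: 0.0298
grasp_force: 0.0
t: 9.7
ee_pos: [0.2902, 0.3035, 0.2583]
ee_rot: [-0.497, 0.861, -0.09, 0.059]
contact_force: [1.0, 1.0, -1.3]
finger_gap: 0.0425
grasp_force: 0.0
[ 0.96  0.04 -0.2   1.29 -0.21 -0.09]
```

View pics/t3c.png

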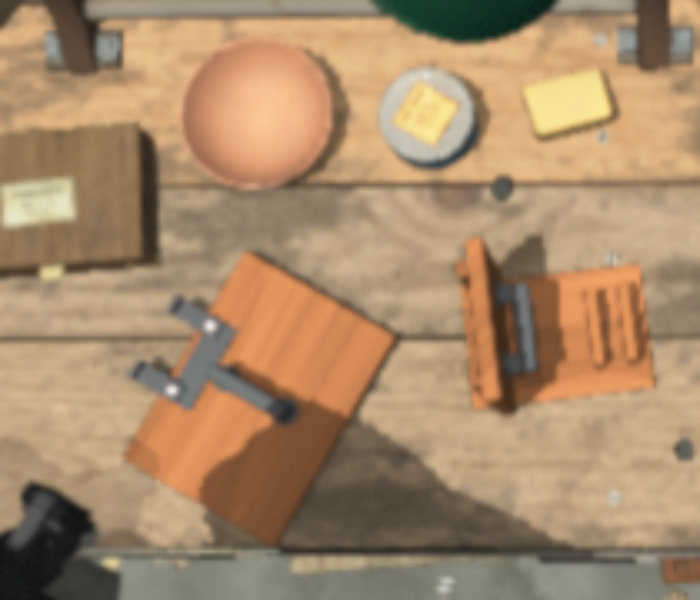

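Run:
```python
from h import *
c=cam('top')
P=[onz(c,(130+u/3.3333,180+v/3.3333),.020)[:2] for u,v in [(248,252),(397,338),(278,543),(124,458)]]
P=np.array(P);print(P.round(4),[np.linalg.norm(P[i]-P[i-1]).round(4) for i in range(4)])
y=(P[0]+P[1]-P[2]-P[3]);y/=np.linalg.norm(y); x=(P[1]+P[2]-P[0]-P[3]);x/=np.linalg.norm(x)
fy=np.degrees(np.arctan2(y[1],y[0]));fx=np.degrees(np.arctan2(x[1],x[0]));print(fy,fx)
phi=(fy+fx+90)/2; xx=np.array([np.sin(np.radians(phi)),-np.cos(np.radians(phi))])
O=P.mean(0)-.002*xx; print('origin',O,'phi',phi)
delta([O[0],O[1],.16],down(phi))
# case rim corners refined
q=np.array([onz(c,p,.07)[:2] for p in [(255+454/4,185+48/4),(255+749/4,185+47/4),(255+756/4,185+265/4),(255+459/4,185+281/4)]]);print(q.round(4),q.mean(0))
```

```text
[[0.5091 0.2491]
 [0.4472 0.1414]
 [0.3043 0.2225]
 [0.3632 0.3331]] [np.float64(0.1684), np.float64(0.1242), np.float64(0.1643), np.float64(0.1253)]
-29.760215490575685 -118.9685117025847
origin [0.4069326  0.23828786] phi -29.36436359658019
t 9.8 now [0.2918 0.3019 0.2571] shift first [ -0.26 -10.73  12.34] | then turn [  0.56  19.57 177.83]
[[ 0.6363 -0.1389]
 [ 0.6359 -0.31  ]
 [ 0.5081 -0.3085]
 [ 0.5    -0.139 ]] [ 0.57008288 -0.22412518]
```

```bash
python3 -m pendant '[[0,-3,0,-6,0,0,0.5],[0,-3,0,-5.5,0,0,0.5],[0,-3,2,0,0,8.5,0.5],[0,0,2,0,0,8.5,0.5],[0,0,0,0,0,8.5,0.5],[0,0,0,0,0,8.5,0.5],[0,0,0,0,0,8.5,0.5],[0,0,0,0,0,8.5,0.5]]' >/dev/null
python3 -m pendant '[[0,0,0,0,0,8.5,0.5],[0,0,0,0,0,8.5,0.5],[0,0,0,0,0,8.5,0.5],[0,0,0,0,0,8.5,0.5],[0,0,0,0,0,8.5,0.5],[0,0,0,0,0,8.5,0.5],[0,0,0,0,0,8.5,0.5],[0,0,0,0,0,8.5,0.5]]' >/dev/null
python3 -m pendant '[[0,0,0,0,0,8.5,0.5],[0,0,0,0,0,8.5,0.5],[0,0,0,0,0,8.5,0.5],[0,0,0,0,0,8.5,0.5],[0,0,0,0,0,8.5,0.5],[0,0,0,0,0,0,0.5]]'
python3 - <<'E'
from h import *
delta([.407,.238,.15],down(-29.4)); print(robot.get_obs()['qpos'].round(2))
E
```

```text
t: 12.0
ee_pos: [0.3649, 0.2591, 0.2234]
ee_rot: [0.773, 0.634, 0.002, 0.009]
contact_force: [-0.1, 0.9, -0.2]
finger_gap: 0.0429
grasp_force: 0.0
t 12.0 now [0.3649 0.2591 0.2234] shift first [-1.18  4.41  7.43] | then turn [ 1.04  0.33 18.1 ]
[ 0.63  0.14 -0.17  1.26 -0.02  2.4 ]
```

```bash
python3 -m pendant '[[-0.4,1.5,2,0.5,0.15,0,0.5],[-0.4,1.5,3,0.5,0.15,0,0.5],[-0.4,1.4,2.4,0,0,0,0.5],[0,0,0,0,0,6,0.5],[0,0,0,0,0,6,0.5],[0,0,0,0,0,6,0.5],[0,0,0,0,0,0,0.5]]'
python3 - <<'E'
from h import *
delta([.407,.238,.043],down(-29.4))
o,im=snap('wrist','w4.png'); cv2.imwrite('pics/w4c.png',im)
E
```

```text
t: 12.7
ee_pos: [0.4066, 0.2383, 0.15]
ee_rot: [0.863, 0.506, -0.001, 0.001]
contact_force: [-0.5, -1.0, 0.6]
finger_gap: 0.0424
grasp_force: 0.0
t 12.7 now [0.4066 0.2383 0.15  ] shift first [ 0.02  0.05 10.7 ] | then turn [-0.02  0.14  0.19]
```

View pics/w4c.png

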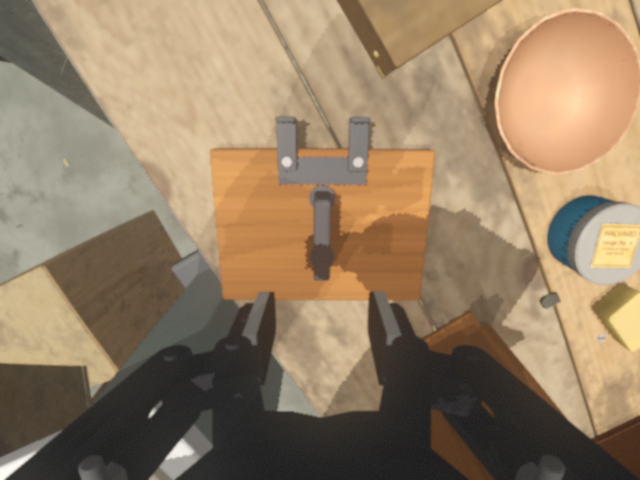

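```bash
python3 -m pendant '[[0,0,3,0,0,0,0.5],[0,0,3,0,0,0,0.5],[0,0,2.5,0,0,0,0.5],[0,0,1.5,0,0,0,0.5],[0,0,0.7,0,0,0,0.5],[0,0,0,0,0,0,0.2],[0,0,0,0,0,0,0],[0,0,0,0,0,0,0]]'
python3 -m pendant '[[0,0,0,0,0,0,0],[0,0,0,0,0,0,0],[0,0,-0.8,0,0,0,0],[0,0,-2,0,0,0,0],[0,0,-3,0,0,0,0],[0,0,-4,0,0,0,0],[0,0,-4,0,0,0,0],[0,0,-4,0,0,0,0]]'
python3 - <<'E'
from h import *
c=cam('wrist')
o,im=snap('wrist','w5.png')
delta([.57-0.05,-.22,.25],down(90)); print(robot.get_obs()['qpos'].round(2))
E
```

```text
t: 13.55
ee_pos: [0.408, 0.2387, 0.0445]
ee_rot: [0.863, 0.505, 0.0, -0.0]
contact_force: [-0.4, 0.3, -2.2]
finger_gap: 0.0104
grasp_force: 59.7
t: 14.35
ee_pos: [0.4068, 0.2378, 0.2231]
ee_rot: [0.864, 0.504, -0.001, -0.0]
contact_force: [0.8, 1.0, -2.5]
finger_gap: 0.0107
grasp_force: 59.5
t 14.4 now [0.41   0.2396 0.2303] shift first [-34.6   32.18  -2.12] | then turn [ 7.0000e-01 -2.0000e-02 -1.1945e+02]
[ 0.53  0.19 -0.09  1.28  0.    2.61]
```

Run:
```python
from h import *
t=cv2.imread('pics/top0.png'); c=cam('top')
r=t[:,:,2].astype(int)
for u in [380,390,400,410,420,430]: print('col',u,'back',list(r[190:204,u]),'front',list(r[243:260,u]))
for v in [205,215,225,235,243]: print('row',v,'L',list(r[v,363:378]),'R',list(r[v,432:448]))
w=cv2.imread('pics/w1.png')[:,:,2].astype(int)
for u in [75,90,170,200]: print('w col',u,'near',list(w[220:245,u]))
for v in [250,270,290]: print('w row',v,'+y',list(w[v,200:224]),'-y',list(w[v,50:75]))
```

```text
col 380 back [np.int64(97), np.int64(96), np.int64(89), np.int64(74), np.int64(52), np.int64(54), np.int64(96), np.int64(124), np.int64(129), np.int64(105), np.int64(66), np.int64(48), np.int64(50), np.int64(52)] front [np.int64(134), np.int64(131), np.int64(133), np.int64(128), np.int64(109), np.int64(107), np.int64(124), np.int64(128), np.int64(102), np.int64(62), np.int64(48), np.int64(49), np.int64(78), np.int64(134), np.int64(160), np.int64(159), np.int64(156)]
col 390 back [np.int64(88), np.int64(88), np.int64(83), np.int64(70), np.int64(51), np.int64(55), np.int64(98), np.int64(130), np.int64(128), np.int64(101), np.int64(63), np.int64(52), np.int64(50), np.int64(49)] front [np.int64(155), np.int64(153), np.int64(151), np.int64(148), np.int64(140), np.int64(133), np.int64(131), np.int64(124), np.int64(94), np.int64(60), np.int64(48), np.int64(53), np.int64(81), np.int64(121), np.int64(143), np.int64(159), np.int64(169)]
col 400 back [np.int64(96), np.int64(95), np.int64(92), np.int64(77), np.int64(51), np.int64(54), np.int64(100), np.int64(132), np.int64(126), np.int64(97), np
[... 7017 characters left out ...]
np.int64(78), np.int64(67), np.int64(65), np.int64(65), np.int64(62), np.int64(65), np.int64(67), np.int64(68), np.int64(64), np.int64(69), np.int64(67), np.int64(67), np.int64(68), np.int64(67), np.int64(67), np.int64(71), np.int64(74), np.int64(82), np.int64(92), np.int64(92), np.int64(95), np.int64(95), np.int64(99), np.int64(108)] -y [np.int64(147), np.int64(114), np.int64(95), np.int64(94), np.int64(96), np.int64(95), np.int64(93), np.int64(96), np.int64(93), np.int64(101), np.int64(124), np.int64(143), np.int64(152), np.int64(154), np.int64(149), np.int64(137), np.int64(113), np.int64(94), np.int64(84), np.int64(79), np.int64(78), np.int64(78), np.int64(77), np.int64(76), np.int64(73)]
```

Run:
```python
from h import *
c=cam('top')
Z=lambda L:np.array([onz(c,p,.07)[:2] for p in L])
back=Z([(380,195.9),(390,195.85),(400,195.8),(410,195),(420,195),(430,194.9)])
front=Z([(380,251.3),(390,251.2),(430,250.5)])
left=Z([(368.65,205),(368.95,215),(369.2,225),(369.4,235),(369.7,243)])
right=Z([(438.5,205),(438.8,215),(439.5,225),(439.8,235),(440.5,243)])
# linear LSQ: params cx,cy,yaw(small)
from scipy.optimize import least_squares
def res(p,sets):
    cs,sn=np.cos(p[2]),np.sin(p[2]);out=[]
    for S,ax,val in sets:
        d=S-p[:2]; l=np.stack([cs*d[:,0]+sn*d[:,1],-sn*d[:,0]+cs*d[:,1]],1); out.append(l[:,ax]-val)
    return np.concatenate(out)
sets=[(back,0,.065),(front,0,-.065),(left,1,.085),(right,1,-.077)]
r=least_squares(res,[.57,-.22,0],args=(sets,));print('top',r.x,np.degrees(r.x[2]));print((r.fun*1000).round(1))
# wrist w1 : pose at w1 time
o=dict(ee_pos=np.array([.4536,-.0122,.2897]),ee_rot=np.array([-.057,.998,0,-.001]))
c=cam('wrist',o)
n=Z([(75,235.2),(90,236.8)]);rr=Z([(60,250),(63,270),(66,290)])
print('wrist resid mm',[(res(r.x,[s])*1000).round(1) for s in [(n,0,-.061),(rr,1,-.077)]])
# lid in hand: w5, at t=14.4
c=cam('wrist'); w=cv2.imread('pics/w5.png'); h=cv2.cvtColor(w,cv2.COLOR_BGR2HSV)
m=((h[...,0]<18)&(h[...,1]>110)&(h[...,2]>110)).astype(np.uint8); m[330:]=0
k=max(cv2.findContours(m,0,2)[0],key=cv2.contourArea); print(cv2.boundingRect(k),cv2.contourArea(k),cv2.minAreaRect(k))
cv2.imwrite('pics/w5c.png',w)
```

```text
top [ 0.57456483 -0.22384167  0.01186679] 0.679916710779398
[-0.1 -0.4 -0.7  0.8  0.4  0.2  0.1 -0.1 -0.2 -0.6 -0.5 -0.3 -0.  -0.1
 -0.1  0.5  0.2  0.7  0.1]
wrist resid mm [array([-0.8, -0.7]), array([-1.7, -1.6, -1.7])]
(121, 164, 197, 166) 21869.0 ((219.0, 246.5), (165.0, 196.0), 90.0)
```

View pics/w5c.png

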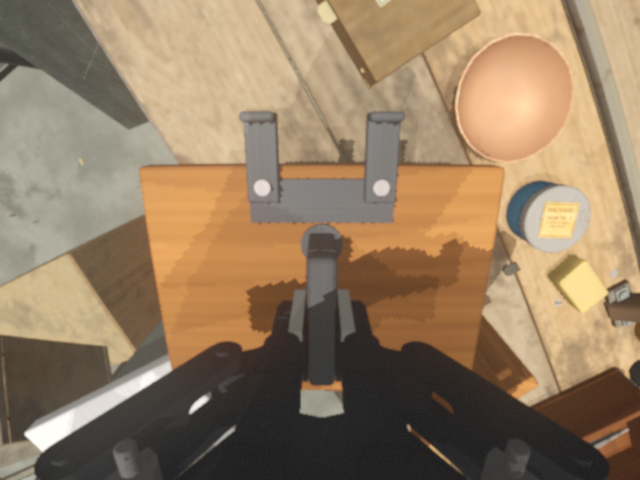

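Run:
```python
from h import *
p=robot.camera_params('wrist');M=np.array(p['mount']);K=np.array(p['camera_matrix']);D=np.array(p['D'])
def tz(uv,z):
    x=cv2.undistortPoints(np.array([[uv]],float),K,D)[0,0];d=M[:3,:3]@[x[0],x[1],1];o=M[:3,3];return (o+d*(z-o[2])/d[2])[:2].round(4)
print('edge corners',tz((142,168),.0245),tz((503,168),.0245))
print('lip ends (z lid 26)',[tz(u,.0365-.026) for u in [(240,115),(279,115),(366,115),(405,115)]])
print('lug screws z18',[tz(u,.0365-.018) for u in [(262,188),(381,188)]])
o=robot.get_obs();print(Ro.from_quat(o['ee_rot']).as_matrix().round(4))
```

```text
edge corners [ 0.0636 -0.0835] [0.0634 0.0819]
lip ends (z lid 26) [array([ 0.0854, -0.0334]), array([ 0.0852, -0.0179]), array([0.0852, 0.0163]), array([0.0853, 0.0318])]
lug screws z18 [array([ 0.0549, -0.0275]), array([0.0548, 0.025 ])]
[[ 0.4916  0.8708  0.0086]
 [ 0.8708 -0.4916  0.0054]
 [ 0.0089  0.0049 -0.9999]]
```

Run:
```python
from h import *
s,t=cam('scene'),cam('top')
for n,a,b in [('lamp shade mid',(302,95),(270,152)),('lamp cap',(322,58),(300,132)),('press cap',(478,15),(470,38)),('press lever knob',(505,212),(503,172)),('press jaw/handle knob',(395,203),(352,173)),('vise top corner',(500,345),(541,290))]: print(n,tri(s,a,t,b))
delta([.5766,-.2238,.24],down(90.7)); print(robot.get_obs()['qpos'].round(2))
```

```text
lamp shade mid (array([0.62499509, 0.05127011, 0.43187392]), np.float64(0.0073199126455902284))
lamp cap (array([6.21427557e-01, 3.57171391e-05, 5.25362461e-01]), np.float64(0.0016338667213085306))
press cap (array([ 0.72029325, -0.24241347,  0.62902311]), np.float64(0.0046162820383514585))
press lever knob (array([ 0.62263055, -0.38091509,  0.32292318]), np.float64(0.01659935348953338))
press jaw/handle knob (array([ 0.67384115, -0.12306602,  0.19373702]), np.float64(0.06374362377109197))
vise top corner (array([ 0.40534391, -0.46694466,  0.23478384]), np.float64(0.007816070445718703))
t 14.4 now [0.41   0.2396 0.2303] shift first [-32.16  37.29  -1.07] | then turn [ 7.1000e-01 -2.0000e-02 -1.2015e+02]
[ 0.53  0.19 -0.09  1.28  0.    2.61]
```

```bash
python3 -m pendant '[[-1.5,0.9,-0.2,0,0,0,0],[-3.3,1.85,-0.2,0,0,0,0],[-3.9,2.2,-0.2,0,0,0,0],[-3.9,2.2,-0.2,0,0,0,0],[-3.9,2.2,-0.2,0,0,0,0],[-3.9,2.2,-0.2,0,0,0,0],[-3.5,2,-0.2,0,0,0,0],[-2,1.2,0,0,0,0,0]]'>/dev/null
python3 -m pendant '[[0,0,0,0,0,-4.5,0],[0,0,0,0,0,-7.5,0],[0,0,0,0,0,-8,0],[0,0,0,0,0,-8,0],[0,0,0,0,0,-8,0],[0,0,0,0,0,-8,0],[0,0,0,0,0,-8,0],[0,0,0,0,0,-8,0]]'>/dev/null
python3 -m pendant '[[0,0,0,0,0,-8,0],[0,0,0,0,0,-8,0],[0,0,0,0,0,-8,0],[0,0,0,0,0,-8,0],[0,0,0,0,0,-8,0],[0,0,0,0,0,-8,0],[0,0,0,0,0,-8,0],[0,0,0,0,0,-4,0]]'
python3 - <<'E'
from h import *
delta([.5766,-.2238,.2],down(90.7)); print(robot.get_obs()['qpos'].round(2))
E
```

```text
t: 16.8
ee_pos: [0.4081, -0.0597, 0.2354]
ee_rot: [-0.007, 1.0, -0.0, -0.001]
contact_force: [-0.5, -0.3, -3.3]
finger_gap: 0.0104
grasp_force: 59.5
t 16.8 now [ 0.4081 -0.0597  0.2354] shift first [-16.63 -16.64   3.51] | then turn [-0.   -0.11  0.09]
[-0.15  0.07 -0.22  1.28 -0.   -0.16]
```

```bash
python3 -m pendant '[[-0.5,-1.8,0,0,0,0,0],[-1,-3.5,0,0,0,0,0],[-2,-3.5,0,0,0,0,0],[-3,-3,0,0,0,0,0],[-3.5,-2.5,0.5,0,0,0,0],[-3.5,-1.5,1,0,0,0,0],[-2.1,-0.6,1,0,0,0,0],[-1,-0.2,1,0,0,0,0]]'
python3 - <<'E'
from h import *
delta([.5766,-.2238,.125],down(90.7)); print(robot.get_obs()['qpos'].round(2))
E
```

```text
t: 17.6
ee_pos: [0.5774, -0.2249, 0.1987]
ee_rot: [-0.005, 1.0, 0.0, -0.001]
contact_force: [0.0, 0.8, -3.4]
finger_gap: 0.0107
grasp_force: 59.6
t 17.6 now [ 0.5774 -0.2249  0.1987] shift first [0.06 0.11 7.37] | then turn [ 0.01 -0.12 -0.18]
[-0.37  0.5   0.27  1.35 -0.   -0.38]
```

```bash
python3 -m pendant '[[0,0.1,1.5,0,0,-0.2,0],[0.05,0,2,0,0,0,0],[0,0,2,0,0,0,0],[0,0,1.4,0,0,0,0],[0,0,0.5,0,0,0,0],[0,0,0,0,0,0,0]]'
python3 - <<'E'
from h import *
delta([.5766,-.2238,.1065],down(90.7))
E
```

```text
t: 18.2
ee_pos: [0.5745, -0.2225, 0.1255]
ee_rot: [-0.007, 1.0, 0.0, -0.002]
contact_force: [-0.3, -0.4, -2.6]
finger_gap: 0.0105
grasp_force: 59.5
t 18.2 now [ 0.5745 -0.2225  0.1255] shift first [-0.22 -0.13  1.9 ] | then turn [ 0.05 -0.21  0.07]
```

```bash
python3 -m pendant '[[-0.1,-0.05,0.5,0,0,0,0],[0,0,0.4,0,0,0,0],[0,0,0.3,0,0,0,0],[0,0,0,0,0,0,0]]'
python3 -m pendant '[[0,0,0.3,0,0,0,0],[0,0,0.3,0,0,0,0],[0,0,0,0,0,0,0]]'
```

```text
t: 18.6
ee_pos: [0.5764, -0.2236, 0.1141]
ee_rot: [-0.007, 1.0, 0.0, -0.001]
contact_force: [-0.5, 0.4, -3.4]
finger_gap: 0.0107
grasp_force: 59.6
t: 18.9
ee_pos: [0.5763, -0.2235, 0.1079]
ee_rot: [-0.007, 1.0, 0.0, -0.001]
contact_force: [-0.3, -0.3, -2.8]
finger_gap: 0.0105
grasp_force: 59.6
```

```bash
python3 -m pendant '[[0,0,0.15,0,0,0,0],[0,0,0.1,0,0,0,0],[0,0,0,0,0,0,0]]'
python3 -m pendant '[[0,0,0.1,0,0,0,0],[0,0,0,0,0,0,0]]'
```

```text
t: 19.2
ee_pos: [0.5768, -0.2237, 0.1065]
ee_rot: [-0.007, 1.0, -0.0, -0.0]
contact_force: [-1.2, 0.6, 1.3]
finger_gap: 0.0106
grasp_force: 60.0
t: 19.4
ee_pos: [0.5768, -0.2237, 0.1065]
ee_rot: [-0.007, 1.0, -0.0, 0.0]
contact_force: [-4.1, 1.8, 5.9]
finger_gap: 0.0108
grasp_force: 60.7
```

```bash
python3 -m pendant '[[0,0,0,0,0,0,0.25],[0,0,0,0,0,0,0.3],[0,0,-1,0,0,0,0.3],[0,0,-3,0,0,0,0.3],[0,0,-4,0,0,0,0.3],[2,0,-2,0,0,0,0.3],[4,0,0,0,0,0,0.3],[4,0,0,0,0,0,0.3]]'
python3 -m pendant '[[2,0,0,0,0,5,0.5],[0,0,0,0,0,8.5,0.5],[0,0,0,0,0,8.5,0.5],[0,0,0,0,0,8.5,0.5],[0,0,0,0,0,8.5,0.5],[0,0,0,0,0,8.5,0.5],[0,0,0,0,0,8.5,0.5],[0,0,0,0,0,8.5,0.5]]'
python3 -m pendant '[[0,0,0,0,0,8.5,0.5],[0,0,0,0,0,8.5,0.5],[0,0,0,0,0,8.5,0.5],[0,0,0,0,0,0,0.5]]'
python3 - <<'E'
from h import *
o,w=snap('wrist','w6.png'); print(o['ee_pos'],o['qpos'].round(2))
o,t=snap('top','t6.png'); o,s=snap('scene','s6.png')
w=cv2.resize(w,(448,336)); a=cv2.resize(t[220:290,375:440],(352,380)); b=cv2.resize(s[280:350,340:400],(326,380))
print(w.shape)
cv2.imwrite('pics/m6.png',np.vstack([np.hstack([cv2.imread('pics/w6.png')[90:400,150:550], cv2.resize(t[230:290,375:435],(400,400))[:310]]),]))
E
```

```text
t: 20.2
ee_pos: [0.4769, -0.2253, 0.2067]
ee_rot: [-0.007, 1.0, -0.001, 0.001]
contact_force: [-0.8, -0.3, -0.2]
finger_gap: 0.0253
grasp_force: 0.0
t: 21.0
ee_pos: [0.4571, -0.2254, 0.2059]
ee_rot: [0.531, 0.848, -0.0, 0.0]
contact_force: [-0.3, -0.0, 0.6]
finger_gap: 0.0427
grasp_force: 0.0
t: 21.4
ee_pos: [0.4571, -0.2254, 0.2058]
ee_rot: [0.702, 0.712, -0.0, 0.0]
contact_force: [-0.8, 0.1, 0.3]
finger_gap: 0.0425
grasp_force: 0.0
[ 0.45708235 -0.22536823  0.20580766] [-0.46  0.28 -0.04  1.25 -0.    1.1 ]
(336, 448, 3)
```

Run:
```python
from h import *
s,t=cam('scene'),cam('top')
X,e=tri(s,(374,320.3),t,(409.7,272.5)); print('bar mid',X,e)
C=np.array([.5743,-.2246,0]);Rc=Ro.from_euler('z',.7,degrees=True)
print('case frame',Rc.inv().apply(X-C))
for n,a,b in [('L',(230+495/4,225+347/4),(255+536/4,185+352/4)),('R',(230+658/4,225+414/4),(255+698/4,185+350/4))]:
    Y,e=tri(s,a,t,b); print(n,Rc.inv().apply(Y-C).round(4),e.round(4))
w=cv2.imread('pics/w6.png');h=cv2.cvtColor(w,cv2.COLOR_BGR2HSV)
m=((h[...,1]<60)&(h[...,2]>200)).astype(np.uint8)
for k in cv2.findContours(m,0,2)[0]:
    if cv2.contourArea(k)>100: print(cv2.boundingRect(k),cv2.contourArea(k),cv2.minAreaRect(k))
th=1.4
for th in np.arange(1.2,1.61,.1):
  for b in (-2.2,-2.1,-2.0):
    p=np.array([-81,56])+13*np.array([-np.sin(th-.28),-np.cos(th-.28)]);l=th+b;print(round(th,1),b,(p+45*np.array([np.sin(l),np.cos(l)])).round(1),end=';')
wp=cam('wrist');print(proj(wp,[X,C+Rc.apply([-.081,0,.056])]))
```

```text
bar mid [ 0.4577203  -0.2258225   0.09018974] 0.00044787645216065207
case frame [-0.11658594  0.00020185  0.09018974]
L [-0.1166  0.0461  0.0886] 0.0007
R [-0.1173 -0.0442  0.0931] 0.0021
(431, 410, 26, 26) 327.0 ((440.3394775390625, 424.7309265136719), (34.84128189086914, 16.24324607849121), 54.782405853271484)
(447, 327, 41, 24) 282.0 ((467.12054443359375, 338.1749267578125), (17.26263999938965, 43.06870651245117), 79.87532806396484)
(333, 207, 31, 38) 1022.0 ((348.0, 225.5), (37.0, 30.0), 90.0)
(310, 205, 7, 24) 117.5 ((313.0, 216.5), (23.0, 6.0), 90.0)
(319, 178, 8, 67) 310.0 ((322.5, 211.0), (66.0, 7.0), 90.0)
(0, 48, 17, 97) 756.5 ((8.0, 96.0), (16.0, 96.0), 0.0)
1.2 -2.2 [-129.2   72.4];1.2 -2.1 [-126.6   76.1];1.2 -2.0 [-123.6   79.5];1.3 -2.2 [-127.3   77.2];1.3 -2.1 [-124.4   80.5];1.3 -2.0 [-121.1   83.6];1.4 -2.2 [-125.    81.7];1.4 -2.1 [-121.7   84.8];1.4 -2.0 [-118.1   87.5];1.5 -2.2 [-122.2   86. ];1.5 -2.1 [-118.6   88.7];1.5 -2.0 [-114.8   91. ];1.6 -2.2 [-119.    89.9];1.6 -2.1 [-115.2   92.3];1.6 -2.0 [-111.1   94.2];[[323.70787748 240.20580217]
 [365.18249864 227.98695281]]
```

View pics/m6.png

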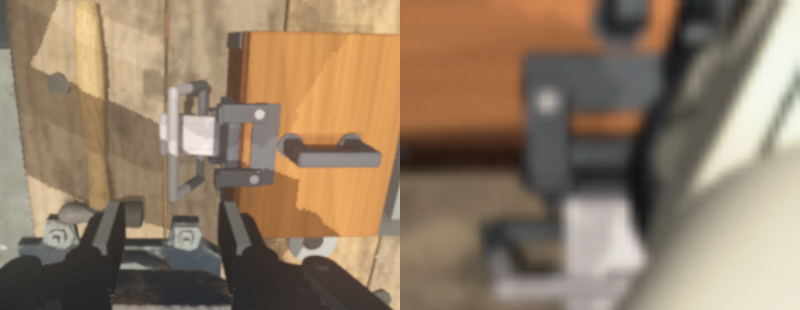

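```bash
python3 -m pendant '[[0,0.06,2,0,0,0,0.28],[0,0,3,0,0,0,0.28],[0,0,3,0,0,0,0.28],[0,0,2,0,0,0,0.28],[0,0,0.8,0,0,0,0.28],[0,0,0.3,0,0,0,0.28],[0,0,0,0,0,0,0.1],[0,0,0,0,0,0,0]]'
python3 -m pendant '[[0,0,0,0,0,0,0],[0,0,0,0,0,0,0]]'
```

```text
t: 22.35
ee_pos: [0.458, -0.2255, 0.0951]
ee_rot: [0.702, 0.712, -0.0, 0.001]
contact_force: [0.4, -0.1, -0.9]
finger_gap: 0.0049
grasp_force: 58.6
t: 22.55
ee_pos: [0.458, -0.2255, 0.0949]
ee_rot: [0.702, 0.712, 0.0, 0.001]
contact_force: [-0.5, -0.2, -1.2]
finger_gap: 0.005
grasp_force: 58.7
```

```bash
python3 -m pendant '[[0,0.4,-0.45,0,0,0,0],[0,0.5,-0.6,0,0,0,0],[0,0.5,-0.4,0,0,0,0],[0,0.5,-0.2,0,0,0,0],[0,0.6,-0.1,0,0,0,0],[0,0.6,0,0,0,0,0],[0,0.6,0,0,0,0,0],[0,0.5,0,0,0,0,0]]'
python3 - <<'E'
from h import *
C=np.array([.5743,-.2246,0]);Rc=Ro.from_euler('z',.7,degrees=True)
print('TCP case',Rc.inv().apply(robot.get_obs()['ee_pos']-C).round(4),robot.get_obs()['qpos'].round(2))
E
```

```text
t: 23.35
ee_pos: [0.4991, -0.2247, 0.1115]
ee_rot: [0.702, 0.712, -0.001, -0.001]
contact_force: [-2.0, -4.9, -1.9]
finger_gap: 0.005
grasp_force: 58.8
TCP case [-0.0752  0.0008  0.1115] [-0.42  0.42 -0.09  1.06 -0.    1.14]
```

```bash
python3 -m pendant '[[0,0.2,0,0,0,0,0],[0,0,0.4,0,0,0,0],[0,0,0.4,0,0,0,0],[0,0,0.3,0,0,0,0],[0,0,0,0,0,0,0]]'
python3 -m pendant '[[0,0,0.2,0,0,0,0],[0,0,0.1,0,0,0,0],[0,0,0,0,0,0,0]]'
```

```text
t: 23.85
ee_pos: [0.503, -0.2251, 0.1026]
ee_rot: [0.702, 0.712, 0.001, 0.002]
contact_force: [-2.8, -1.2, 9.5]
finger_gap: 0.0042
grasp_force: 60.0
t: 24.15
ee_pos: [0.503, -0.2251, 0.1022]
ee_rot: [0.702, 0.712, 0.001, 0.003]
contact_force: [-6.8, 0.2, 24.2]
finger_gap: 0.0044
grasp_force: 61.5
```

Run:
```python
from h import *
C=np.array([.5743,-.2246,0]);Rc=Ro.from_euler('z',.7,degrees=True)
W=lambda p:C+Rc.apply(np.array(p)/1000)
o,w=snap('wrist','w7.png');cw=cam('wrist',o);o,s=snap('scene','s7.png');cs=cam('scene')
print(Rc.inv().apply(o['ee_pos']-C).round(4))
for n,im,c in [('w',w,cw),('s',s,cs)]:
    print(n,'pred',[proj(c,[W([-72,yy,z]) for yy in (42,-42)]).round(1).tolist() for z in (92,98)], 'lip',proj(c,[W([-81,26,96]),W([-81,-26,96]),W([-76,26,88])]).round(1).tolist())
    h=cv2.cvtColor(im,cv2.COLOR_BGR2HSV);m=((h[...,1]<70)&(h[...,2]>150)).astype(np.uint8)
    p=proj(c,[W([-75,0,92])])[0]
    for k in cv2.findContours(m,0,2)[0]:
        x,y,ww,hh=cv2.boundingRect(k)
        if cv2.contourArea(k)>15 and abs(x+ww/2-p[0])<90 and abs(y+hh/2-p[1])<90: print((x,y,ww,hh),cv2.contourArea(k),[np.round(v,1) for v in cv2.minAreaRect(k)])
```

```text
[-0.0713  0.0003  0.1022]
w pred [[[321.9, 223.2], [321.9, 382.0]], [[322.0, 227.0], [322.0, 390.4]]] lip [[301.1, 261.4], [303.3, 361.3], [313.0, 254.8]]
(313, 343, 19, 61) 321.5 [array([319.5, 373.9]), array([61.2, 15.8]), np.float64(80.5)]
(234, 270, 69, 37) 1555.5 [array([268., 288.]), array([36., 68.]), np.float64(90.0)]
(232, 249, 4, 20) 26.5 [array([234.1, 258.4]), array([19. ,  2.7]), np.float64(84.8)]
(253, 247, 42, 26) 540.0 [array([277. , 253.5]), array([46.1, 21.5]), np.float64(26.6)]
(355, 244, 17, 17) 199.5 [array([363.2, 251.7]), array([15.6, 16.3]), np.float64(45.0)]
(290, 202, 41, 96) 1654.5 [array([309.4, 249.4]), array([40. , 94.5]), np.float64(1.3)]
s pred [[[365.4, 297.2], [402.3, 313.2]], [[365.6, 295.3], [402.7, 311.3]]] lip [[370.5, 301.8], [393.5, 311.8], [371.3, 302.8]]
(421, 353, 64, 36) 255.5 [array([453.2, 371.1]), array([70.2,  8. ]), np.float64(26.6)]
(341, 338, 17, 16) 36.0 [array([347., 346.]), array([17.5,  9.7]), np.float64(23.6)]
(297, 321, 33, 21) 178.0 [array([312.4, 332.9]), array([32.5, 14.6]), np.float64(31.8)]
(368, 315, 10, 9) 29.0 [array([372. , 319.5]), array([ 4.9, 10.6]), np.float64(45.0)]
(320, 311, 42, 30) 404.0 [array([340.6, 325.8]), array([48.5, 14.9]), np.float64(21.8)]
(445, 303, 18, 15) 84.0 [array([454.8, 308.2]), array([20.6,  6.5]), np.float64(37.9)]
(298, 302, 14, 6) 35.0 [array([304.5, 304.5]), array([ 5., 13.]), np.float64(90.0)]
(362, 295, 16, 10) 35.5 [array([369.1, 298.7]), array([ 8.7, 15.4]), np.float64(82.4)]
(465, 288, 13, 8) 50.5 [array([471. , 291.5]), array([ 7., 12.]), np.float64(90.0)]
(267, 263, 80, 53) 943.0 [array([307. , 289.3]), array([89.8, 21. ]), np.float64(25.6)]
(410, 238, 51, 42) 1107.5 [array([432.1, 257.3]), array([48.7, 31.8]), np.float64(21.8)]
```

Run:
```python
from h import *
C=np.array([.5743,-.2246,0]);Rc=Ro.from_euler('z',.7,degrees=True)
W=lambda p:C+Rc.apply(np.array(p)/1000)
w=cv2.imread('pics/w7.png',0);s=cv2.imread('pics/s7.png',0)
print('w cols');
for u in (318,322,326): print(u,w[196:262:2,u].tolist())
for v in (220,230,238): print(v,w[v,285:345:2].tolist())
print('scene');print(s[288:310,358:384])
cw=cam('wrist');cs=cam('scene')
for z in (90,92,94,96,98,100): print(z,'w +46',proj(cw,[W([-71.3,46,z])]).round(1),'w bottom/top edges x-4,x+4',proj(cw,[W([-75.3,38,z]),W([-67.3,38,z])])[:,0].round(1),'s y46,y30',proj(cs,[W([-71.3,46,z]),W([-71.3,30,z])]).round(1).tolist())
```

```text
w cols
318 [141, 99, 95, 94, 94, 102, 130, 157, 183, 200, 211, 216, 208, 202, 202, 203, 203, 203, 203, 203, 203, 203, 204, 202, 203, 203, 203, 203, 203, 204, 203, 202, 201]
322 [139, 101, 95, 95, 94, 91, 103, 150, 186, 202, 209, 223, 215, 204, 204, 204, 204, 204, 203, 203, 203, 203, 204, 202, 203, 202, 203, 203, 201, 202, 203, 203, 202]
326 [154, 155, 122, 96, 92, 91, 91, 112, 156, 182, 193, 196, 190, 186, 185, 183, 184, 184, 184, 183, 183, 184, 183, 182, 182, 182, 183, 183, 182, 182, 182, 182, 182]
220 [126, 109, 118, 148, 151, 155, 163, 148, 107, 116, 133, 151, 159, 164, 174, 193, 204, 212, 217, 208, 196, 184, 165, 106, 73, 75, 90, 106, 106, 118]
230 [114, 104, 119, 156, 160, 158, 147, 123, 104, 98, 98, 107, 151, 156, 171, 192, 201, 206, 206, 201, 191, 176, 154, 100, 74, 72, 72, 75, 82, 116]
238 [113, 106, 87, 92, 89, 85, 82, 80, 95, 117, 120, 119, 123, 127, 168, 191, 199, 205, 205, 201, 190, 176, 154, 124, 120, 119, 120, 120, 118, 121]
scene
[[139 139 138 138 139 139 140 140 140 141 139 132 122 114 103  98  96  85
   76  75  73  67  57  44  35  32]
 [142 141 140 139 138 138 139 13
[... 2212 characters left out ...]
4  56  55
   55  56  55  53  50  49  52  51]]
90 w +46 [[323.4 212.9]] w bottom/top edges x-4,x+4 [314.3 332.5] s y46,y30 [[363.8, 296.9], [370.6, 299.9]]
92 w +46 [[323.5 214. ]] w bottom/top edges x-4,x+4 [314.2 332.7] s y46,y30 [[363.8, 296.3], [370.7, 299.3]]
94 w +46 [[323.5 215.2]] w bottom/top edges x-4,x+4 [314.1 332.9] s y46,y30 [[363.9, 295.6], [370.8, 298.6]]
96 w +46 [[323.6 216.4]] w bottom/top edges x-4,x+4 [314.1 333.1] s y46,y30 [[364.0, 295.0], [370.9, 298.0]]
98 w +46 [[323.6 217.6]] w bottom/top edges x-4,x+4 [314.  333.2] s y46,y30 [[364.0, 294.4], [371.0, 297.3]]
100 w +46 [[323.7 218.8]] w bottom/top edges x-4,x+4 [313.9 333.4] s y46,y30 [[364.1, 293.7], [371.0, 296.7]]
```

```bash
python3 -m pendant '[[0,0,0,0,0,0,0.15],[0,0,0,0,0,0,0.2],[0,0,-0.3,0,0,0,0.2],[0,0,-1,0,0,0,0.2],[0,0,-3,0,0,0,0.2],[0,0,-3,0,0,0,0.2],[0,0,-2,0,0,0,0.2],[0,0,0,0,0,0,0.2]]'
python3 - <<'E'
from h import *
C=np.array([.5743,-.2246,0]);Rc=Ro.from_euler('z',.7,degrees=True)
W=lambda p:C+Rc.apply(np.array(p)/1000)
o,w=snap('wrist','w8.png');cw=cam('wrist',o);o,s=snap('scene','s8.png')
print(o['ee_pos'],o['qpos'].round(2))
g=cv2.cvtColor(w,cv2.COLOR_BGR2GRAY)
P=[proj(cw,[W([x,y,92])])[0].round(1).tolist() for x in(-74,) for y in (46,36,0,-36,-46)];print(P)
for y in (37,0,-37):
    u,v=proj(cw,[W([-74,y,92])])[0]; v=int(round(v)); a=int(u)-30; print(y,v,a,g[v,a:a+60:2].tolist())
# lever lip predicted for theta
pin=np.array([-81,56])
for th in (1.2,1.4,1.5,1.6): e=pin+44*np.array([-np.sin(th),-np.cos(th)]); print(th,e.round(1),proj(cw,[W([e[0],-17,e[1]]),W([e[0],17,e[1]])]).round(1).tolist())
h=cv2.cvtColor(w,cv2.COLOR_BGR2HSV);m=((h[...,1]<60)&(h[...,2]>190)).astype(np.uint8)
for k in cv2.findContours(m,0,2)[0]:
    if cv2.contourArea(k)>60: print(cv2.boundingRect(k),cv2.contourArea(k))
E
```

```text
t: 25.05
ee_pos: [0.5037, -0.2254, 0.1944]
ee_rot: [0.702, 0.712, 0.001, 0.003]
contact_force: [0.5, 0.1, -1.2]
finger_gap: 0.0169
grasp_force: 0.0
[ 0.50260931 -0.22496111  0.19223347] [-0.42  0.36  0.04  1.25 -0.    1.14]
[[316.9, 180.9], [317.0, 195.5], [317.2, 244.9], [317.4, 289.9], [317.5, 301.7]]
37 194 286 [137, 131, 116, 120, 118, 106, 121, 148, 153, 131, 98, 99, 117, 144, 159, 190, 202, 203, 186, 160, 105, 80, 84, 91, 113, 130, 136, 143, 142, 129]
0 245 287 [152, 152, 152, 154, 154, 153, 152, 154, 154, 149, 117, 90, 87, 108, 188, 216, 223, 214, 189, 133, 100, 109, 114, 128, 152, 157, 154, 127, 121, 121]
-37 291 287 [124, 124, 123, 124, 123, 119, 81, 65, 114, 133, 129, 125, 124, 123, 133, 143, 147, 143, 129, 97, 67, 73, 81, 97, 108, 112, 103, 68, 63, 99]
1.2 [-122.    40.1] [[263.1, 243.9], [261.0, 206.1]]
1.4 [-124.4   48.5] [[258.8, 247.1], [256.5, 208.3]]
1.5 [-124.9   52.9] [[257.3, 248.8], [254.9, 209.6]]
1.6 [-125.    57.3] [[256.3, 250.6], [253.8, 210.8]]
(411, 421, 13, 17) 101.5
(259, 209, 48, 27) 643.0
(315, 180, 9, 75) 465.5
```

```bash
python3 -m pendant '[[0,-2,0,0,0,0,0],[0,-3,0,-5,0,0,0],[0,-2,0,-8,0,0,0],[0,0,0,-8,0,0,0],[0,0,0,-8,0,0,0],[0,0,0,-6,0,0,0],[0,0,0,0,0,0,0]]'
cat >> h.py <<'E'
C=np.array([.5743,-.2246,0]);Rc=Ro.from_euler('z',.7,degrees=True)
W=lambda p:C+Rc.apply(np.array(p)/1000)
def tipto(x,z,tipt=.0115):
    o=robot.get_obs();R=Ro.from_quat(o['ee_rot']).as_matrix()
    E=Rc.inv().apply(o['ee_pos']+R[:,2]*tipt-C)*1000
    d=(W([x,0,z])-o['ee_pos']-R[:,2]*tipt)*100
    print('tip now (case mm)',E.round(1),'tool z',R[:,2].round(3),'shift cm',(R.T@d).round(2))
E
python3 - <<'E'
from h import *
tipto(-111,90);print(robot.get_obs()['qpos'].round(2))
E
```

```text
t: 25.85
ee_pos: [0.4264, -0.223, 0.184]
ee_rot: [0.672, 0.678, 0.213, 0.207]
contact_force: [-1.2, 0.6, -0.9]
finger_gap: -0.0003
grasp_force: 0.0
tip now (case mm) [-141.4    3.4  174.5] tool z [ 0.567  0.011 -0.824] shift cm [-0.39 -2.29  8.68]
[-0.71 -0.05 -0.66  0.49  0.39  0.94]
```

```bash
python3 -m pendant '[[-0.1,-0.6,2,0,0,0,0],[-0.1,-0.6,2.5,0,0,0,0],[-0.1,-0.6,2.5,0,0,0,0],[-0.1,-0.5,1.7,0,0,0,0],[0,0,0,0,0,0,0]]'
python3 - <<'E'
from h import *
R=Ro.from_quat(robot.get_obs()['ee_rot']).as_matrix(); prev=None; tipto(-111,90)
for th in np.radians([95,88,80,72,64,56,48,40,32,24,16,8,2]):
    f=(np.radians(95)-th)/np.radians(93); r=31+11*f; h=4+7*abs(np.sin(th-.96))
    e=np.array([-81,0,56])+r*np.array([-np.sin(th),0,-np.cos(th)])+h*np.array([-np.cos(th),0,np.sin(th)])
    if prev is None: tipto(e[0],e[2])
    else: print(round(np.degrees(th)),e.round(1),(R.T@Rc.apply(e-prev)/10).round(2))
    prev=e
E
```

```text
t: 26.35
ee_pos: [0.4623, -0.2281, 0.1012]
ee_rot: [0.671, 0.68, 0.213, 0.207]
contact_force: [0.3, -0.0, -0.6]
finger_gap: 0.0001
grasp_force: 0.0
tip now (case mm) [-105.5   -2.1   91.8] tool z [ 0.568  0.011 -0.823] shift cm [ 0.21 -0.55 -0.17]
tip now (case mm) [-105.5   -2.1   91.8] tool z [ 0.568  0.011 -0.823] shift cm [ 0.2  -1.86  1.71]
88 [-113.1    0.    62.7] [-0.   -0.41  0.26]
80 [-114.5    0.    57.2] [-0.   -0.43  0.38]
72 [-114.9    0.    51.3] [-0.   -0.37  0.45]
64 [-114.4    0.    45.4] [-0.   -0.29  0.52]
56 [-112.8    0.    39.5] [-0.   -0.21  0.57]
48 [-111.4    0.    35.1] [-0.   -0.13  0.44]
40 [-109.6    0.    31. ] [-0.   -0.08  0.45]
32 [-107.1    0.    27. ] [-0.   -0.03  0.47]
24 [-104.     0.    23.1] [-0.    0.04  0.49]
16 [-100.2    0.    19.5] [-0.    0.11  0.51]
8 [-95.8   0.   16.4] [-0.    0.19  0.51]
2 [-92.1   0.   14.4] [-0.    0.19  0.38]
```

```bash
python3 -m pendant '[[0.1,-0.9,0.8,0,0,0,0],[0.1,-0.96,0.9,0,0,0,0],[0,-0.41,0.26,0,0,0,0],[0,-0.43,0.38,0,0,0,0],[0,0,0,0,0,0,0]]'
python3 -m pendant '[[0,-0.37,0.45,0,0,0,0],[0,-0.29,0.52,0,0,0,0]]'
python3 - <<'E'
from h import *
tipto(-114.4,45.4)
E
```

```text
t: 26.85
ee_pos: [0.454, -0.2275, 0.0698]
ee_rot: [0.67, 0.679, 0.214, 0.211]
contact_force: [-0.2, 0.5, 0.3]
finger_gap: 0.0002
grasp_force: 0.0
t: 27.05
ee_pos: [0.4548, -0.228, 0.0588]
ee_rot: [0.67, 0.679, 0.214, 0.212]
contact_force: [-0.7, -1.1, 2.3]
finger_gap: -0.0003
grasp_force: 1.0
tip now (case mm) [-112.9   -1.9   49.4] tool z [ 0.575  0.006 -0.818] shift cm [ 0.19 -0.35  0.24]
```

```bash
python3 -m pendant '[[0,-0.35,0.57,0,0,0,0],[0,-0.25,0.5,0,0,0,0],[0,-0.13,0.45,0,0,0,0],[0,0,0,0,0,0,0]]'
python3 -c "
from h import *
tipto(-111.4,35.1)"
```

```text
t: 27.45
ee_pos: [0.4577, -0.2279, 0.0416]
ee_rot: [0.67, 0.679, 0.214, 0.212]
contact_force: [-0.6, -0.3, -0.1]
finger_gap: 0.0001
grasp_force: 0.3
tip now (case mm) [-110.    -1.9   32.2] tool z [ 0.574  0.006 -0.819] shift cm [ 0.19  0.05 -0.31]
```

Run:
```python
from h import *
o,w=snap('wrist','w9.png');cw=cam('wrist',o);o,s=snap('scene','s9.png');cs=cam('scene')
g=cv2.cvtColor(w,cv2.COLOR_BGR2GRAY);gs=cv2.cvtColor(s,cv2.COLOR_BGR2GRAY)
for y in (37,20,0,-37):
    for x in (-75,): 
        u,v=proj(cw,[W([x,y,92])])[0];print('w bar y',y,u.round(1),v.round(1)); vv=int(round(v));a=int(u)-24
        if 0<=vv<480: print(a,g[vv,a:a+48:2].tolist())
print('scene bar',proj(cs,[W([-74,42,92]),W([-74,0,92]),W([-74,-42,92])]).round(1).tolist())
m=((cv2.cvtColor(s,cv2.COLOR_BGR2HSV)[...,1]<70)&(gs>140)).astype(np.uint8)
for k in cv2.findContours(m,0,2)[0]:
    x,y,ww,hh=cv2.boundingRect(k)
    if cv2.contourArea(k)>10 and 340<x<420 and 280<y<360: print('s',(x,y,ww,hh),cv2.contourArea(k))
h=cv2.cvtColor(w,cv2.COLOR_BGR2HSV);m=((h[...,1]<70)&(h[...,2]>150)).astype(np.uint8)
for k in cv2.findContours(m,0,2)[0]:
    x,y,ww,hh=cv2.boundingRect(k)
    if cv2.contourArea(k)>60: print('w',(x,y,ww,hh),cv2.contourArea(k))
pin=np.array([-81,56])
for th in (.0,.3,.6,.8,1.0,1.2,1.4):
    e=pin+46*np.array([-np.sin(th),-np.cos(th)]);p=pin+13*np.array([-np.sin(th-.28),-np.cos(th-.28)]);d=np.hypot(*(np.array([-74.5,92])-p))
    print(th,e.round(1),'bail len',d.round(1),'w',proj(cw,[W([e[0],-17,e[1]]),W([e[0],17,e[1]])]).round().tolist(),'s',proj(cs,[W([e[0],-17,e[1]]),W([e[0],17,e[1]])]).round().tolist())
```

```text
w bar y 37 496.4 250.4
472 [71, 72, 72, 79, 102, 112, 124, 146, 170, 190, 205, 219, 231, 238, 241, 237, 190, 149, 146, 147, 145, 146, 146, 144]
w bar y 20 489.2 292.6
465 [75, 76, 76, 80, 79, 83, 83, 86, 110, 129, 145, 180, 226, 237, 239, 225, 164, 146, 146, 146, 147, 147, 146, 147]
w bar y 0 480.9 337.8
456 [80, 90, 116, 144, 139, 114, 114, 134, 160, 182, 200, 214, 225, 234, 239, 229, 172, 148, 148, 149, 150, 149, 149, 148]
w bar y -37 466.9 409.7
442 [49, 45, 46, 46, 48, 51, 49, 53, 52, 54, 54, 58, 57, 56, 55, 53, 56, 55, 60, 59, 58, 55, 58, 59]
scene bar [[365.0, 297.9], [383.2, 305.8], [401.9, 313.9]]
s (378, 319, 9, 23) 54.5
s (343, 315, 8, 7) 17.5
s (383, 305, 20, 19) 82.0
s (370, 303, 9, 9) 25.5
s (396, 302, 6, 5) 16.5
s (362, 292, 17, 11) 54.0
w (524, 396, 116, 84) 2565.5
w (417, 393, 22, 18) 80.0
w (315, 383, 13, 33) 281.5
w (570, 297, 70, 77) 2258.5
w (303, 261, 102, 77) 4585.0
w (509, 236, 17, 47) 240.5
w (429, 213, 86, 169) 4527.5
w (244, 208, 12, 15) 64.5
w (342, 148, 14, 21) 79.5
w (347, 127, 9, 19) 67.5
w (143, 126, 12, 25) 95.0
w (227, 118, 17, 75) 527.0
w (589, 110, 
[... 290 characters left out ...]
ail len 48.6 w [[341.0, 300.0], [342.0, 245.0]] s [[385.0, 336.0], [371.0, 329.0]]
0.3 [-94.6  12.1] bail len 49.5 w [[324.0, 308.0], [324.0, 251.0]] s [[383.0, 340.0], [368.0, 333.0]]
0.6 [-107.   18.] bail len 49.5 w [[312.0, 320.0], [311.0, 259.0]] s [[380.0, 342.0], [366.0, 336.0]]
0.8 [-114.   24.] bail len 49.0 w [[306.0, 329.0], [305.0, 266.0]] s [[379.0, 343.0], [365.0, 336.0]]
1.0 [-119.7   31.1] bail len 48.2 w [[304.0, 340.0], [303.0, 274.0]] s [[378.0, 343.0], [364.0, 336.0]]
1.2 [-123.9   39.3] bail len 47.0 w [[306.0, 352.0], [305.0, 283.0]] s [[378.0, 342.0], [363.0, 335.0]]
1.4 [-126.3   48.2] bail len 45.5 w [[313.0, 364.0], [312.0, 293.0]] s [[378.0, 340.0], [363.0, 333.0]]
```

```bash
python3 -m pendant '[[0,-0.08,0.3,0,0,0,0],[0,-0.03,0.45,0,0,0,0],[0,0,0.47,0,0,0,0]]'
python3 -m pendant '[[0,0.06,0.49,0,0,0,0],[0,0.12,0.5,0,0,0,0]]'
python3 -c "
from h import *
tipto(-100.2,19.5)"
```

```text
t: 27.85
ee_pos: [0.4627, -0.2272, 0.0304]
ee_rot: [0.67, 0.679, 0.214, 0.211]
contact_force: [0.1, -0.6, 2.9]
finger_gap: 0.0
grasp_force: 1.1
t: 28.05
ee_pos: [0.4702, -0.2272, 0.0233]
ee_rot: [0.67, 0.679, 0.214, 0.211]
contact_force: [0.4, -0.3, 2.9]
finger_gap: 0.0002
grasp_force: 1.1
tip now (case mm) [-97.6  -1.3  13.9] tool z [ 0.573  0.007 -0.82 ] shift cm [ 0.13  0.11 -0.61]
```

```bash
python3 -m pendant '[[0,0.37,0.18,0,0,0,0],[0,0.37,0.18,0,0,0,0],[0,0.3,0.15,0,0,0,0],[0,0,0,0,0,0,0]]'
python3 - <<'E'
from h import *
tipto(-85,18)
o,w=snap('wrist','w10.png');cw=cam('wrist',o);h=cv2.cvtColor(w,cv2.COLOR_BGR2HSV)
m=((h[...,1]<70)&(h[...,2]>150)).astype(np.uint8)
for k in cv2.findContours(m,0,2)[0]:
    x,y,ww,hh=cv2.boundingRect(k)
    if cv2.contourArea(k)>150 and 250<x<520 and 200<y<400: print('w',(x,y,ww,hh),cv2.contourArea(k))
for th in (0,.1,.3,.5): 
    e=np.array([-81,56])+46*np.array([-np.sin(th),-np.cos(th)]);print(th,proj(cw,[W([e[0],-17,e[1]]),W([e[0],17,e[1]])]).round().tolist())
print(proj(cw,[W([-83,17,56]),W([-74,20,92])]).round())
E
```

```text
t: 28.45
ee_pos: [0.479, -0.2264, 0.0241]
ee_rot: [0.671, 0.679, 0.212, 0.209]
contact_force: [-9.1, -1.1, 4.2]
finger_gap: -0.0001
grasp_force: 4.3
tip now (case mm) [-88.8  -0.7  14.6] tool z [ 0.569  0.007 -0.823] shift cm [ 0.07  0.5  -0.07]
w (470, 342, 11, 35) 154.0
w (320, 261, 34, 30) 414.0
w (438, 234, 108, 166) 5222.5
0 [[330.0, 327.0], [330.0, 266.0]]
0.1 [[323.0, 330.0], [323.0, 268.0]]
0.3 [[310.0, 338.0], [308.0, 274.0]]
0.5 [[298.0, 348.0], [296.0, 281.0]]
[[399. 306.]
 [505. 335.]]
```

```bash
python3 -m pendant '[[0,0.12,0.07,0,0,0,0],[0,0.12,0.07,0,0,0,0],[0,0,0,0,0,0,0]]'
python3 -c "
from h import *
tipto(-85,18)"
```

```text
t: 28.8
ee_pos: [0.4795, -0.2263, 0.0237]
ee_rot: [0.673, 0.678, 0.211, 0.208]
contact_force: [-19.3, -1.4, 11.7]
finger_gap: -0.0
grasp_force: 9.5
tip now (case mm) [-88.3  -0.6  14.2] tool z [ 0.566  0.006 -0.824] shift cm [ 0.06  0.49 -0.13]
```

```bash
python3 -m pendant '[[0,-0.4,-0.5,0,0,0,0],[0,-0.5,-2,0,0,0,0],[0,-0.5,-4,0,0,0,0],[0,-1,-4.5,0,0,0,0],[0,0,-4.5,0,0,0,0],[0,0,0,0,0,0,0]]'
python3 - <<'E'
from h import *
o,w=snap('wrist','w11.png');cw=cam('wrist',o);o2,s=snap('scene','s11.png');cs=cam('scene')
for n,im,c in(('w',w,cw),('s',s,cs)):
    h=cv2.cvtColor(im,cv2.COLOR_BGR2HSV);m=((h[...,1]<70)&(h[...,2]>130)).astype(np.uint8);p=proj(c,[W([-83,0,50])])[0]
    for k in cv2.findContours(m,0,2)[0]:
        x,y,ww,hh=cv2.boundingRect(k)
        if cv2.contourArea(k)>20 and abs(x+ww/2-p[0])<90 and abs(y+hh/2-p[1])<70: print(n,(x,y,ww,hh),cv2.contourArea(k))
    for th in (0,.1,.3,.6,.9):
        d=np.array([-np.sin(th),-np.cos(th)]);q=np.array([-np.cos(th),np.sin(th)]);e=np.array([-81,56])+48*d+4*q;b=np.array([-81,56])+2*q
        print(n,th,proj(c,[W([e[0],-17,e[1]]),W([e[0],17,e[1]]),W([b[0],-17,b[1]]),W([b[0],17,b[1]])]).round().tolist())
    print('bar',proj(c,[W([-74.5,y,92]) for y in(42,0,-42)]).round(1).tolist())
E
```

```text
t: 29.4
ee_pos: [0.3756, -0.2301, 0.144]
ee_rot: [0.67, 0.678, 0.213, 0.215]
contact_force: [1.0, -1.2, 0.8]
finger_gap: 0.0003
grasp_force: 0.0
w (386, 271, 18, 13) 61.5
w (324, 266, 14, 35) 108.5
w (305, 263, 13, 37) 133.5
w (307, 206, 10, 56) 240.0
w (323, 196, 8, 11) 32.0
w (336, 192, 38, 50) 675.0
w (393, 170, 51, 120) 2484.5
w (307, 168, 9, 31) 97.0
w 0 [[337.0, 232.0], [338.0, 196.0], [374.0, 245.0], [376.0, 205.0]]
w 0.1 [[333.0, 233.0], [334.0, 197.0], [374.0, 245.0], [376.0, 205.0]]
w 0.3 [[327.0, 235.0], [327.0, 198.0], [375.0, 245.0], [377.0, 205.0]]
w 0.6 [[321.0, 240.0], [321.0, 202.0], [375.0, 245.0], [378.0, 206.0]]
w 0.9 [[319.0, 245.0], [318.0, 205.0], [376.0, 246.0], [378.0, 206.0]]
bar [[421.5, 179.0], [416.6, 234.7], [411.8, 285.1]]
s (296, 359, 12, 13) 43.0
s (357, 347, 24, 19) 71.5
s (348, 347, 26, 24) 170.0
s (438, 303, 25, 21) 351.5
s (354, 295, 11, 11) 44.0
s (369, 291, 35, 26) 419.5
s (344, 252, 10, 8) 31.0
s 0 [[384.0, 338.0], [370.0, 331.0], [387.0, 323.0], [372.0, 317.0]]
s 0.1 [[383.0, 339.0], [369.0, 333.0], [387.0, 323.0], [372.0, 317.0]]
s 0.3 [[382.0, 341.0], [367.0, 335.0], [387.0, 323.0], [372.0, 316.0]]
s 0.6 [[379.0, 343.0], [365.0, 337.0], [387.0, 323.0], [373.0, 316.0]]
s 0.9 [[378.0, 344.0], [363.0, 337.0], [387.0, 322.0], [373.0, 316.0]]
bar [[364.9, 298.0], [383.1, 305.9], [401.8, 314.0]]
```

Run:
```python
from h import *
w=cv2.imread('pics/w11.png',0)
for r in (190,210,234,260): print(r,w[r,396:446:2].tolist())
cw=cam('wrist')
print(proj(cw,[W([x,y,92]) for y in (35,18,0,-18) for x in (-78.5,-74.5,-70.5)]).round(1).tolist())
t0=cv2.imread('pics/top0.png');o,t=snap('top','t11.png')
d=cv2.absdiff(t0,t).max(2)
for n,(a,b,c,e) in dict(otherlid=(262,245,295,305),bowl=(180,185,240,240),tin=(243,200,275,230),wax=(286,200,316,224),jar=(338,160,368,190),spool=(440,200,468,228),hammer=(355,290,465,330)).items(): print(n,(d[b:e,a:c]>40).mean().round(3))
```

```text
190 [62, 60, 63, 63, 66, 72, 73, 76, 88, 126, 174, 208, 223, 210, 151, 131, 130, 130, 128, 147, 154, 133, 127, 133, 152]
210 [63, 62, 62, 65, 64, 67, 69, 87, 111, 155, 201, 222, 213, 169, 110, 115, 130, 129, 129, 131, 132, 131, 135, 151, 148]
234 [62, 66, 63, 67, 66, 78, 96, 134, 178, 206, 221, 209, 159, 103, 119, 132, 131, 131, 134, 132, 132, 139, 157, 156, 147]
260 [71, 71, 75, 74, 75, 78, 100, 158, 209, 220, 192, 138, 130, 129, 138, 202, 218, 195, 141, 144, 154, 160, 162, 167, 170]
[[420.3, 191.2], [423.9, 190.7], [427.5, 190.1], [418.2, 214.5], [421.8, 213.7], [425.3, 213.0], [416.1, 238.1], [419.7, 237.1], [423.1, 236.2], [414.1, 260.7], [417.5, 259.5], [420.9, 258.4]]
otherlid 0.0
bowl 0.0
tin 0.0
wax 0.0
jar 0.0
spool 0.122
hammer 0.223
```

Run:
```python
from h import *
cw=cam('wrist');cs=cam('scene')
for p in ([-75,92],[-87,87.5],[-74.5,88.5]): print(p,'w',proj(cw,[W([p[0],y,p[1]]) for y in (46,0,-18)]).round(1).tolist(),'s',proj(cs,[W([p[0],y,p[1]]) for y in (46,38,0,-30,-38)]).round(1).tolist())
print('lips w',proj(cw,[W([-83,y,96]) for y in (33,26,19,-19,-33)]).round(1).tolist(),'s',proj(cs,[W([-83,y,96]) for y in (33,26,19,-19,-33)]).round(1).tolist())
s=cv2.imread('pics/s11.png',0)
print(s[288:322,358:408:2])
```

```text
[-75, 92] w [[426.7, 177.0], [421.1, 239.0], [419.0, 261.5]] s [[363.0, 297.4], [366.5, 298.9], [383.0, 306.1], [396.3, 311.9], [399.9, 313.4]]
[-87, 87.5] w [[410.4, 177.5], [405.6, 240.4], [403.7, 263.1]] s [[360.2, 302.6], [363.7, 304.1], [380.3, 311.4], [393.6, 317.2], [397.2, 318.8]]
[-74.5, 88.5] w [[423.2, 176.3], [417.9, 237.7], [415.8, 260.0]] s [[363.0, 298.4], [366.5, 299.9], [383.0, 307.0], [396.2, 312.8], [399.8, 314.4]]
lips w [[422.3, 197.3], [421.4, 207.2], [420.6, 216.9], [416.0, 266.7], [414.3, 283.9]] s [[367.0, 301.1], [370.1, 302.5], [373.1, 303.8], [390.0, 311.1], [396.3, 313.8]]
[[174 173 173 175 176 174 172 171 173 173 177 180 183 186 187 182 102  56
   64  75 105 111 159 175 175]
 [176 175 173 173 175 176 175 173 171 165 171 175 178 183 187 177  93  57
   57  82 110 121 171 175 174]
 [178 177 176 174 174 175 177 176 172 151 160 169 174 177 182 160  79  60
   56  84 111 142 177 176 174]
 [179 179 178 176 174 174 175 176 170 135 142 155 168 173 176 140  67  60
   56  82 113 163 181 179 177]
 [169 177 179 179 178 176 174 173 160 137 130 138 153 168 173 132  68  
[... 2379 characters left out ...]
16 111  84  60  53  53  52  54  59  61
   62  94 160 209 163  78  90]
 [ 71  46  44  37  51  88  65  97 113 122 113  85  60  52  54  52  59  63
   61  55 105 146 122  83  76]
 [ 75  46  44  37  45  70  58  98 101 111 121 113  88  65  54  53  61  63
   59  47  89 115  98  94  84]
 [ 76  47  44  40  42  55  57 108 106  99 109 122 117  94  68  59  66  57
   54  50  97 114  87  85  95]
 [ 78  47  43  41  43  50  55 114 118 110 104 116 121 118  98  76  75  53
   52  54 104 113  76  64  82]
 [ 78  46  42  41  45  49  57 116 123 122 118 120 112 119 115  95  76  54
   52  55 108 112  72  56  63]
 [ 77  45  40  41  48  49  59 117 125 124 125 124 113 107 109 102  75  52
   54  60 112 112  70  55  56]]
```

```bash
python3 -c "
from plant import robot
print(robot.get_obs()['t'],robot.close_job())"
```

```text
the job is handed in; nothing more can be done
29.55 None
```

I handed the job in at 29.6 s with the case closed. The lid is seated keeper to latch, the bail is hooked behind the keeper's lips, and the lever is snapped down against the case. The smaller lid, bowl, tin, wax and jar are unchanged in the top picture. The picture areas around the spool and hammer did change, which I put down to the arm and its shadow but did not check.

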